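Swing out the bench hook and hang up the tester

ROBOT

A 6-joint arm with a two-finger parallel gripper is mounted at the origin on the work surface. World frame = base frame: x ahead of the robot, y to its left, z up, the work surface at z = 0. Lengths are in mm, angles in rad, forces in N, time in s.
With the tool pointing down it reaches from about 350 to 875 mm from the base axis. Payload 4.2 kg.
Tool frame: the origin (TCP) lies at the very end of the fingers, on their centre line; the grasp point (between the pads) lies 19 mm behind it; z points along the fingers, y is the line along which they close (so a half turn about z gives the same grasp; the last joint's range is limited). The gripper opens to 85 mm and grips with 20 to 120 N. Pads are 22 mm wide; open, the fingers measure 114 mm over their backs; the gripper's body (76 mm by 85 mm) begins 54 mm behind the grasp point. The pads swing forward as they close: fully open they stand 13 mm farther back than shut.
Start: joints at [1.47, 0.385, 0.008, 0, -1.194, -0.259], TCP at [220.021, 584.97, 231.312] pointing down, gripper open.
Joint ranges: [-3.14, 3.14], [-1.21, 2.06], [-1.07, 1.41], [-3.16, 2.05], [-2.99, -0.16], [-3.1, 3.1]. Speed limits (rad/s): [2.79, 2.79, 3.14, 3.14, 3.14, 3.14].

INTERFACE

Orientations are given as a unit quaternion [x, y, z, w].
In Python, from bench import arm gives the robot as it stands. The module is installed in compiled form; this text tells all that it offers.
- The arm moves only by the tool drive_tool, never from a script. Its argument "targets" is a list of rows, each a list of 5 numbers: the closure, from -1 (fully open) to 1 (shut), then the shift along the tool's x, y, z in mm, then the turn about the tool's z in degrees. In form: [[grip, tx, ty, tz, roll], ...]. A call has 1 to 12 rows; each row is the pose to reach, as a shift and turn from the pose commanded when the call began, along the tool's axes at that moment; what a row does not reach only later rows make up. A row lasts 1/10 s, in which the tool goes at most 50 mm and 8.59 degrees, less where a joint would pass 70% of its speed; a pose out of reach is approached as far as the arm can. A call with a gripper value outside its range is refused whole. The fingers move at their own pace and stop on an object; the grip force is fixed at half the most. Time passes only in rows, so rows that repeat a pose let the fingers close. It gives the time, the measured TCP pose, the force, the opening and the grip force at its end, in the units of the state.
- arm.read_state(): the state, without advancing time (a new reading comes with each control period).
- arm.get_image(name): name is "side" or "top"; returns the picture (400x640x3 uint8, blue, green, red); there is no depth.
- arm.camera_params(name): a dict with "fov_y" (degrees; the focal length in pixels is half the picture's height over the tangent of half this angle, whatever the lens; pixels are square), "cx", "cy" (the principal point, pixels), "D" ([k1, k2, p1, p2, k3] as OpenCV has them; the pictures are not rectified), "rvec" (rotation vector, rad) and "tvec" (3), from world to camera coordinates, as OpenCV has them. Camera axes: x right, y down, z forward; pixel columns grow to the right and rows downward; lengths in mm; the calibration is good to about 2 mm. A picture is of the moment at which its call begins. camera_params takes no time and is no camera call.
- arm.job_done(): hands the job in; it is judged then, once.
The state is a dict: "clock": time; "joints": joint angles; "joint_vel": joint speeds; "joint_efforts": joint torques, N m; "position": TCP position; "ee_rot": TCP orientation; "contact_force": force on the tool from outside, world axes, zero at the start; "wrist_torque": the same for the moment, N m; "gripper_width": finger opening in mm; "grasp_force": force on a finger pad.
Only numpy, scipy, OpenCV 4.12 (cv2) and the standard library are available. Lean on these libraries where they do the work, as an engineer would, in place of code of your own. Each camera call takes 0.05 s, during which the arm holds its last target. There are 200 camera calls.

TASK

Swing the folded hook on the plywood divider out until it is fully against its stop, then hang the hand-held tester on it by the clip on its back, pressed down over the hook's upturned tongue until it has snapped fully home, so that it hangs there upright by itself. Work gently: never push on the hook or the tester harder than about 25 N, keep the tester upright, and leave the other things on the bench where they are.

Things in the scene. Friction and masses are not known exactly. Their poses are not given: they have to be found in the camera images.
- divider: upright plywood bench divider, fixed, 340 long (its x) x 18 thick (y) x 200 high; origin under its centre. The hook is on its +y face. A finger cut-out, open at the top, runs right through it behind the free end of the folded hook: from x = -95 to +15, down to z = 110; nothing stands behind it there
- hinge (a point): centre of the hook's vertical hinge pin, 150 mm above the bench, 18 mm out from the divider's face (divider x = 75, y = 27); axes as the divider's
- hook (a joint): swing-out hook: 0 folded along the divider (bar pointing to divider -x), grows as its free end swings out to divider +y (clockwise from above), hard stop at 1.571, square to the divider. Stiff hinge: about 4 N at the free end moves it; it stays where left, but a sideways push folds it back. Bar: two nylon strips, 10 thick, from 4 above to 15 below the hinge point; 10 N down lowers its end 5 mm
- tongue_tip: top edge of the upturned tongue at the hook's free end; origin in the middle of the edge, 36 mm above and 110 mm out from the hinge. Tongue: 18 wide across the bar, 5 thick along the bar, top 3 mm eased to 14 x 2.5, standing 31 mm above the bar. Under load it gives straight down and springs back. Axes: x back to the hinge, z up
- leaf_apex (a point): apex of the leaf spring on the tongue's face towards the hinge, 23.5 mm below the tongue's top edge, bowed out 4 mm. Pushed over the tongue, the clip rides up this spring and snaps past it 2.5 mm before its hard end: that takes 9 to 16 N down (weight included), bending the bar down 4 to 7 mm meanwhile. Not snapped in, it stays short of home or creeps up when let go
- tester: grey hand-held tester standing on its foot, 36 deep (its x) x 60 wide (y) x 128 high, 0.27 to 0.44 kg; origin under the centre of its case. Display (z 57 to 91) and switch on its -x face, black clip (26 wide, z 62 to 94, standing out 12 mm) on its +x face. The top 32 mm of the case are plain all round, good for gripping; held front to back it does not pivot when pressed
- pocket_roof (a point): middle of the underside of the roof of the tester's clip, at x = +22, z = 88 of the tester, axes as the tester's. The clip is a pocket open only downwards, 8 (x) x 21 (y) x 26 high, strap 4 thick, against the tester's back. Home: the roof rests on the tongue's top edge, the case on the side of the tongue away from the hinge, display facing away from the divider, clip mouth 5 above the bar
- module: bystander: open circuit module, green board between two aluminium end plates, 94 x 76 x 45; origin under its centre
- jar: bystander: amber glass jar with steel lid, 44 diameter x 55 high; origin under its centre
- driver: bystander: screwdriver with black handle, 150 long, lying; origin about its middle
Not all that is in view belongs to the job. Leave any blue or purple look-alike of the tester alone.

How it is judged:
By the outcome, as a careful person would: the job done as asked, in the order asked, and still so for the second after the job is handed in, with the robot touching nothing.
It also fails if it takes over 72 s, if anything falls off the work surface, if the arm or the gripper's body presses on something with over 40 N, if the wrist force passes 120 N, or if a joint passes its speed limit or range.

## Working session

There is one attempt and no reset: what is moved stays moved. The work goes in short steps, Python scripts to look and compute and a tool call to move; the robot and the scene stay as the last step left them, time stands still between calls to the robot, and variables do not carry over. Pictures are saved under pics/ and viewed, at most 10 in all, crops included, and the job is handed in when it is done.

Besides the shell and the picture viewer there is one more tool, called after "Request:" by a JSON object that holds its "op" and its "data". drive_tool: Moves the arm, as the interface text tells. Its arguments: {"type":"object","properties":{"targets":{"type":"array","items":{"type":"array","items":{"type":"number"}}}},"required":["targets"]}

```bash
mkdir -p pics; cat > h.py <<'E'
import numpy as np, cv2
from bench import arm
from scipy.spatial.transform import Rotation as R
def cam(n):
    p=arm.camera_params(n); f=200/np.tan(np.radians(p["fov_y"])/2)
    K=np.array([[f,0,p["cx"]],[0,f,p["cy"]],[0,0,1.]])
    return K,np.array(p["D"],float),np.array(p["rvec"],float),np.array(p["tvec"],float)
def ray(n,uv):
    K,D,r,t=cam(n); M=cv2.Rodrigues(r)[0]
    q=cv2.undistortPoints(np.array([[uv]],float),K,D)[0,0]
    return -M.T@t.ravel(), M.T@np.array([q[0],q[1],1])
def onz(n,uv,z):
    o,d=ray(n,uv); return o+d*(z-o[2])/d[2]
def tri(a,b):
    (o1,d1),(o2,d2)=ray("side",a),ray("top",b)
    d1=d1/np.linalg.norm(d1);d2=d2/np.linalg.norm(d2)
    s=np.linalg.lstsq(np.c_[d1,-d2],o2-o1,rcond=None)[0]
    p,q=o1+s[0]*d1,o2+s[1]*d2
    return (p+q)/2,np.linalg.norm(p-q)
def proj(n,P):
    K,D,r,t=cam(n); return cv2.projectPoints(np.atleast_2d(np.array(P,float)),r,t,K,D)[0][:,0]
E
python3 - <<'E'
from h import *
np.set_printoptions(precision=3,suppress=True)
for n in("side","top"):
    cv2.imwrite(f"pics/{n}0.png",arm.get_image(n)); K,D,r,t=cam(n); print(n,K[0,0],ray(n,(320,200)))
s=arm.read_state(); print({k:s[k] for k in("position","ee_rot","contact_force","gripper_width","clock")}); print(R.from_quat(s["ee_rot"]).as_matrix())
E
```

```text
side 420.24287365227667 (array([ 208.063, -586.089,  630.724]), array([ 0.388,  0.722, -0.573]))
top 508.07979090276245 (array([ 455.461,   67.485, 1263.638]), array([ 0.097,  0.014, -0.995]))
{'position': array([219.851, 584.519, 230.34 ]), 'ee_rot': array([ 0.984, -0.179, -0.   ,  0.001]), 'contact_force': array([-0.364,  0.009, -0.201]), 'gripper_width': 85.56439461710478, 'clock': 0.1}
[[ 0.936 -0.352 -0.001]
 [-0.352 -0.936 -0.002]
 [ 0.     0.002 -1.   ]]
```

View pics/side0.png

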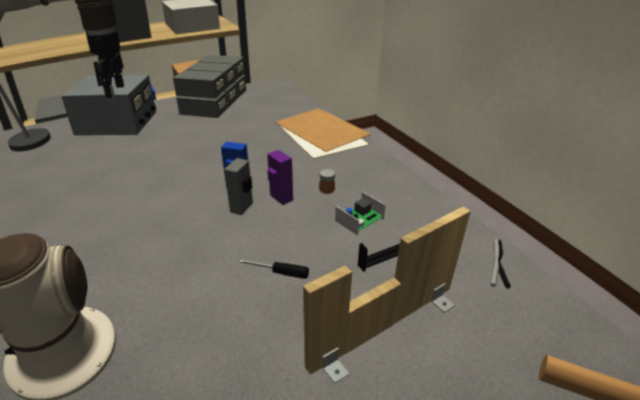

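View pics/top0.png

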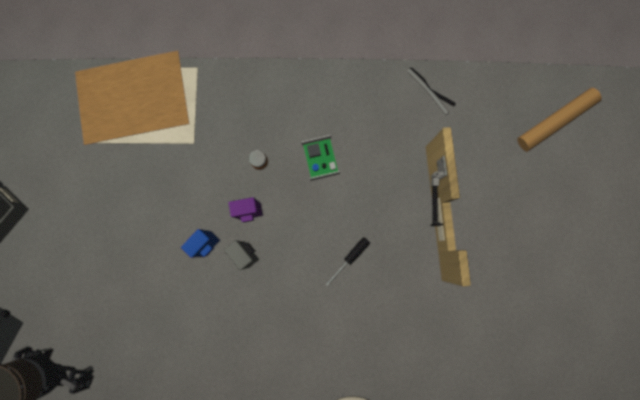

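The side view shows the grey tester at (238,187), a blue look-alike at (235,152) and a purple one at (280,177). The divider is at about (385,290), with the folded hook's tongue at (362,257). In the top view the tester is at (238,254) with its clip at about (252,262), blue is at (198,243), purple is at (244,208), and the hook runs from (437,175) to (436,225). What could be mistaken for the tester: grey (238,254), blue (198,243), purple (244,208). I choose the grey one and check it with a close crop.

```bash
python3 - <<'E'
from h import *
T=cv2.imread("pics/top0.png");S=cv2.imread("pics/side0.png")
def c(I,x,y,w,h,k): return cv2.resize(I[y:y+h,x:x+w],None,fx=k,fy=k,interpolation=cv2.INTER_CUBIC)
a=c(T,215,225,60,60,5)      #300x300
b=c(S,215,140,60,80,5)[:300]  
d=c(T,420,120,60,170,3.5)   #210x595
e=c(S,300,200,180,180,1)
out=np.zeros((600,800,3),np.uint8)
out[:300,:300]=a; out[300:600,:300]=b[:, :300]; out[:d.shape[0],310:310+d.shape[1]]=d
e=c(S,340,215,80,80,3.3); out[:e.shape[0],530:530+e.shape[1]]=e
cv2.imwrite("pics/crop1.png",out)
E
```

```text
(no output)
```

View pics/crop1.png

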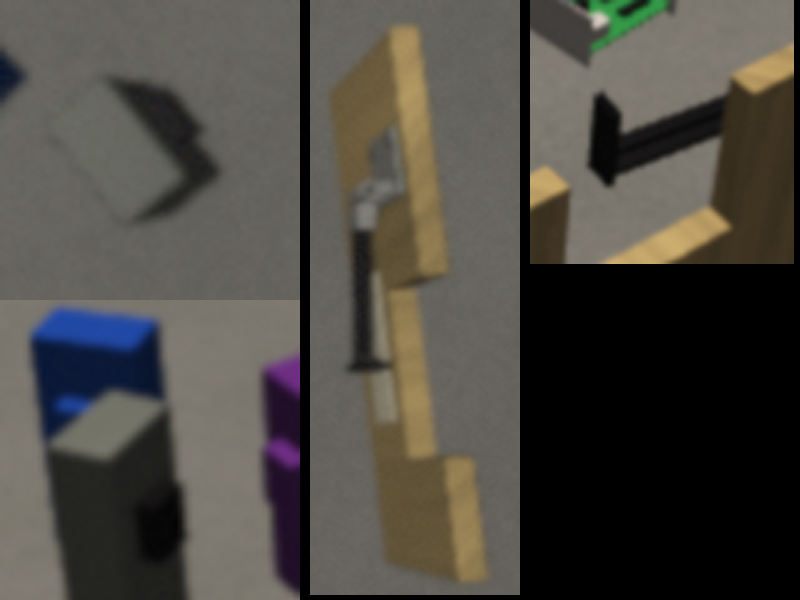

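The crop confirms the grey tester, with its black clip on the upper-right face in the top view. The divider's top edge runs from about (444,128) to (469,285). The hook is folded, with its tongue at (435,225).

```bash
cat > geo.py <<'E'
from h import *
np.set_printoptions(precision=2,suppress=True)
f=lambda x,y,k,x0,y0,ox=0:((x-ox+.5)/k-.5+x0,(y+.5)/k-.5+y0)
c=np.array([onz("top",f(x,y,5,215,225),128) for x,y in[(105,77),(52,133),(133,222),(188,178)]])
E
python3 - <<'E'
from geo import *
print(c, [np.linalg.norm(c[i]-c[i-1]) for i in range(4)], c.mean(0))
l=(c[2]-c[1]+c[3]-c[0])[:2]; w=(c[0]-c[1]+c[3]-c[2])[:2]; print("y-axis-ang",np.degrees(np.arctan2(l[1],l[0])),"xang",np.degrees(np.arctan2(w[1],w[0])))
d=np.array([onz("top",f(x,y,3.5,420,120,310),200) for x,y in[(393,27),(418,28),(488,578),(460,580)]])
print(d,[np.linalg.norm(d[i]-d[i-1]) for i in range(4)],d.mean(0))
ax=(d[0]-d[3]+d[1]-d[2]);a=np.arctan2(ax[1],ax[0]);print("div ang",np.degrees(a))
M=np.array([[np.cos(a),-np.sin(a)],[np.sin(a),np.cos(a)]]);o=d.mean(0)[:2]
W=lambda x,y,z:np.r_[o+M@[x,y],z]
tri_t=tri(f(600,93,3.3,340,215,530),f(370,363,3.5,420,120,310)); print("tongue tri",tri_t)
print("hinge",W(75,27,150),"tongue folded",W(-35,27,186),"open",W(75,137,186))
for p in(W(75,27,150),W(-35,27,186),W(75,137,186)): print(proj("top",p),proj("side",p))
for n in("jar","mod","drv"): pass
print(onz("top",(257,158),55),onz("top",(321,158),45),onz("top",(357,250),20),onz("top",(330,283),5))
print("blue,purple",onz("top",(198,243),128),onz("top",(243,208),128))
E
```

```text
[[473.98 271.39 128.  ]
 [448.61 294.54 128.  ]
 [409.72 257.1  128.  ]
 [429.64 232.98 128.  ]] [np.float64(58.66696254944202), np.float64(34.33674696340576), np.float64(53.98594969029051), np.float64(31.286463699750026)] [440.49 264.   128.  ]
y-axis-ang -137.6590509673275 xang -46.22373391201195
[[ 719.54 -179.6   200.  ]
 [ 719.21 -195.08  200.  ]
 [ 385.58 -234.05  200.  ]
 [ 384.31 -217.11  200.  ]] [np.float64(337.3220908040713), np.float64(15.483483123038797), np.float64(335.89633170287266), np.float64(16.98670424587807)] [ 552.16 -206.46  200.  ]
div ang 6.523018759165877
tongue tri (array([ 512.37, -165.17,  187.57]), np.float64(3.6126990089139044))
hinge [ 623.61 -171.11  150.  ] tongue folded [ 514.32 -183.61  186.  ] open [611.11 -61.82 186.  ]
[[435.02 174.92]] [[415.57 241.73]]
[[444.78 223.32]] [[369.22 249.87]]
[[387.93 177.5 ]] [[376.58 195.49]]
[673.43 238.6   55.  ] [677.11  84.13  45.  ] [455.63  -6.58  20.  ] [373.93  58.13   5.  ]
blue,purple [465.87 356.13 128.  ] [546.02 256.75 128.  ]
```

```bash
cat > t.py <<'E'
from h import *
np.set_printoptions(precision=1,suppress=True)
a=np.radians(6.52); M=np.array([[np.cos(a),-np.sin(a)],[np.sin(a),np.cos(a)]]); O=np.array([552.2,-206.5])
W=lambda x,y,z:np.r_[O+M@[x,y],z]
D=lambda p:np.r_[M.T@(np.array(p[:2])-O),p[2]]
def st():
    s=arm.read_state(); m=R.from_quat(s["ee_rot"]).as_matrix()
    print("t",round(s["clock"],2),"pos",np.array(s["position"]),"div",D(s["position"]),"yawY",round(np.degrees(np.arctan2(m[1,1],m[0,1])),1),"F",np.array(s["contact_force"]),"w",round(s["gripper_width"],1),"gf",round(s["grasp_force"],1),"tilt",round(np.degrees(np.arccos(-m[2,2])),2))
    return np.array(s["position"]),m
def to(P,yaw=None):
    p,m=st(); y0=np.degrees(np.arctan2(m[1,1],m[0,1]))
    P=np.atleast_2d(P); r=0 if yaw is None else -((yaw-y0+180)%360-180)
    print("roll",round(r,1)); print((P-p)@m)
E
python3 - <<'E'
from t import *
to([W(-25,8,231),W(-25,8,138)],-83.5)
E
```

```text
t 0.1 pos [219.9 584.5 230.3] div [-240.4  823.6  230.3] yawY -110.6 F [-0.4  0.  -0.2] w 85.6 gf 0.0 tilt 0.11
roll -27.1
[[563.8 627.6   0.6]
 [563.7 627.4  93.6]]
```

Request:
{"op": "drive_tool", "data": {"targets": [[1,15,17,0,-2],[1,45,50,0,-5],[1,78,87,0,-10],[1,111,124,0,-15],[1,144,160,0,-20],[1,177,197,0,-25],[1,210,234,0,-27],[1,243,271,0,-27],[1,276,307,0,-27],[1,309,344,0,-27],[1,342,381,0,-27],[1,375,417,0,-27]]}}

```text
clock: 1.3
position: [424.2, 60.6, 231.4]
ee_rot: [0.998, 0.056, 0.0, -0.0]
contact_force: [1.0, 0.8, 0.0]
gripper_width: 0.3
grasp_force: 0.0
```

```bash
python3 - <<'E'
from t import *
to([W(-25,8,231),W(-25,8,138)],-83.5)
E
```

```text
t 1.3 pos [424.2  60.6 231.4] div [-96.9 279.9 231.4] yawY -83.6 F [1.  0.8 0. ] w 0.3 gf 0.0 tilt 0.02
roll -0.1
[[ 72.4 271.8   0.3]
 [ 72.4 271.8  93.3]]
```

Request:
{"op": "drive_tool", "data": {"targets": [[1,12,45,0,0],[1,24,90,0,0],[1,36,135,0,0],[1,48,180,0,0],[1,60,225,0,0],[1,68,255,0,0],[1,72,268,0,0],[1,72.4,271.8,0,0],[1,72.4,271.8,0,0]]}}

```text
clock: 2.2
position: [525.9, -199.1, 230.9]
ee_rot: [0.998, 0.056, -0.0, -0.0]
contact_force: [-0.6, -0.9, 0.1]
gripper_width: 0.0
grasp_force: 0.0
```

```bash
python3 - <<'E'
from t import *
st()
T=arm.get_image("top");S=arm.get_image("side")
k=6
a=cv2.resize(T[170:260,400:465],None,fx=k,fy=k,interpolation=cv2.INTER_CUBIC)
b=cv2.resize(S[190:290,320:420],None,fx=4,fy=4,interpolation=cv2.INTER_CUBIC)
out=np.zeros((600,800,3),np.uint8); out[:a.shape[0],:a.shape[1]]=a; out[:400,400:]=b
cv2.imwrite("pics/c2.png",out)
E
```

```text
t 2.2 pos [ 525.9 -199.1  230.9] div [-25.2  10.4 230.9] yawY -83.6 F [-0.6 -0.9  0.1] w 0.0 gf 0.0 tilt 0.06
```

View pics/c2.png

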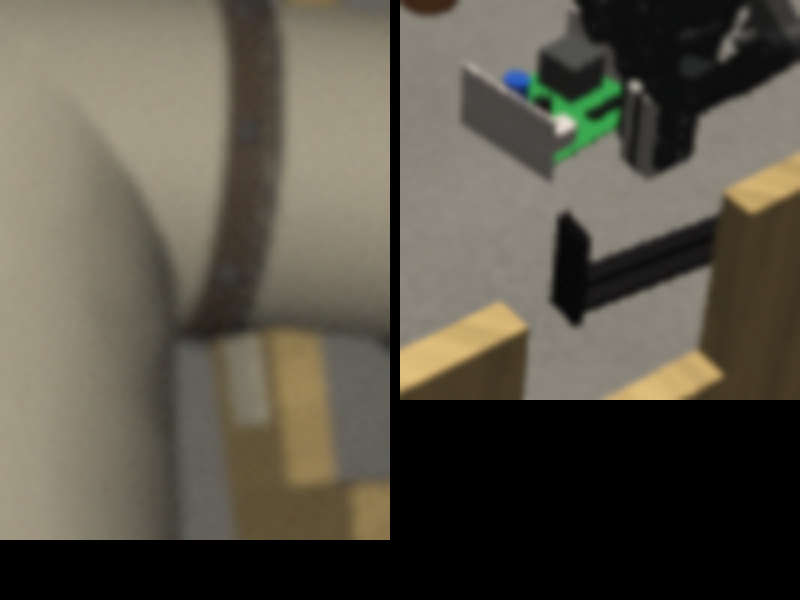

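The side view shows the finger tips at about (382,232), above and behind the bar with its tongue at (362,257). The arm hides the top view. I'll descend behind the bar.

Request:
{"op": "drive_tool", "data": {"targets": [[1,0,0,15,0],[1,0,0,40,0],[1,0,0,60,0],[1,0,0,75,0],[1,0,0,85,0],[1,0,0,91,0],[1,0,0,92,0],[1,0,0,92,0]]}}

```text
clock: 3.1
position: [526.8, -199.2, 140.2]
ee_rot: [0.998, 0.056, 0.001, 0.0]
contact_force: [-0.2, 0.9, 2.2]
gripper_width: 0.1
grasp_force: 0.0
```

```bash
python3 - <<'E'
from t import *
P=[]
for i,th in enumerate(np.linspace(.1,np.pi/2,20)):
    r=80+20*i/19; u=np.array([-np.cos(th),np.sin(th)]); n=np.array([np.sin(th),np.cos(th)])
    c=np.array([75,27])+r*u-5*n-[11,14.5]; P.append(W(*c,139))
print(P[0],P[-1],D(P[-1]))
to(P,-83.5)
S=arm.get_image("side"); cv2.imwrite("pics/c3.png",cv2.resize(S[190:290,320:420],None,fx=4,fy=4,interpolation=cv2.INTER_CUBIC))
E
```

```text
[ 534.4 -192.9  139. ] [598. -88. 139.] [ 59.  112.5 139. ]
t 3.1 pos [ 526.8 -199.2  140.2] div [-24.4  10.1 140.2] yawY -83.6 F [-0.2  0.9  2.2] w 0.1 gf 0.0 tilt 0.08
roll -0.1
[[   8.3   -5.4    1.2]
 [   7.7  -11.8    1.2]
 [   7.7  -18.3    1.2]
 [   8.1  -24.8    1.2]
 [   9.1  -31.4    1.2]
 [  10.7  -37.9    1.2]
 [  12.7  -44.4    1.2]
 [  15.3  -50.7    1.2]
 [  18.5  -56.9    1.2]
 [  22.2  -62.9    1.2]
 [  26.4  -68.7    1.2]
 [  31.1  -74.1    1.2]
 [  36.2  -79.2    1.2]
 [  41.8  -84.     1.2]
 [  47.9  -88.3    1.2]
 [  54.3  -92.2    1.2]
 [  61.1  -95.6    1.2]
 [  68.2  -98.5    1.2]
 [  75.6 -100.8    1.2]
 [  83.2 -102.5    1.2]]
```

View pics/c3.png

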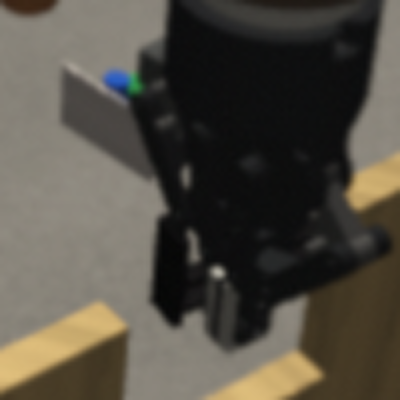

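The fingers, at about (375,270), are behind the bar, with the tongue at (362,258) undisturbed. I'll push it out now.

Request:
{"op": "drive_tool", "data": {"targets": [[1,8,-6,0,0],[1,8,-12,0,0],[1,8,-18,0,0],[1,8,-25,0,0],[1,9,-31,0,0],[1,11,-38,0,0],[1,13,-44,0,0],[1,15,-51,0,0],[1,18,-57,0,0],[1,22,-63,0,0]]}}

```text
clock: 4.15
position: [542.2, -135.3, 140.2]
ee_rot: [0.998, 0.056, 0.001, 0.001]
contact_force: [1.3, -7.0, 0.7]
gripper_width: -0.0
grasp_force: 3.2
```

Request:
{"op": "drive_tool", "data": {"targets": [[1,4,-6,0,0],[1,9,-11,0,0],[1,14,-16,0,0],[1,20,-21,0,0],[1,26,-25,0,0],[1,32,-29,0,0],[1,39,-33,0,0],[1,46,-36,0,0],[1,46,-36,0,0]]}}

```text
clock: 5.05
position: [582.2, -94.5, 139.2]
ee_rot: [0.998, 0.056, -0.002, 0.001]
contact_force: [-0.9, -5.2, 1.8]
gripper_width: -0.1
grasp_force: 2.9
```

```bash
python3 - <<'E'
from t import *
to(W(59,112.5,139))
E
```

```text
t 5.05 pos [582.2 -94.5 139.2] div [ 42.5 107.9 139.2] yawY -83.6 F [-0.9 -5.2  1.8] w -0.1 gf 2.9 tilt 0.22
roll 0
[[16.5 -4.7  0.1]]
```

Request:
{"op": "drive_tool", "data": {"targets": [[1,4,-2,0,0],[1,8,-3,0,0],[1,11,-4,0,0],[1,14,-4,0,0],[1,14,-4,0,0]]}}

```text
clock: 5.55
position: [594.5, -88.9, 139.1]
ee_rot: [0.998, 0.055, -0.003, 0.001]
contact_force: [-3.6, -4.3, 2.9]
gripper_width: -0.0
grasp_force: 2.0
```

Request:
{"op": "drive_tool", "data": {"targets": [[1,1,0,0,0],[1,2,0,0,0],[1,2,0,0,0]]}}

```text
clock: 5.85
position: [595.9, -88.6, 139.0]
ee_rot: [0.998, 0.055, -0.003, 0.001]
contact_force: [-4.7, -4.6, 2.2]
gripper_width: 0.1
grasp_force: 2.5
```

Request:
{"op": "drive_tool", "data": {"targets": [[1,1,0,0,0],[1,1.5,0,0,0],[1,1.5,0,0,0]]}}

```text
clock: 6.15
position: [597.3, -88.3, 139.0]
ee_rot: [0.998, 0.055, -0.003, 0.001]
contact_force: [-4.3, -3.5, 2.4]
gripper_width: -0.1
grasp_force: 2.7
```

Request:
{"op": "drive_tool", "data": {"targets": [[1,1,0,0,0],[1,2,0,0,0],[1,2,0,0,0]]}}

```text
clock: 6.45
position: [598.2, -88.2, 138.7]
ee_rot: [0.998, 0.055, -0.005, 0.0]
contact_force: [-6.4, -3.7, 2.9]
gripper_width: 0.2
grasp_force: 3.6
```

Request:
{"op": "drive_tool", "data": {"targets": [[1,1,0,0,0],[1,2,0,0,0],[1,2,0,0,0]]}}

```text
clock: 6.75
position: [598.6, -88.1, 138.3]
ee_rot: [0.998, 0.055, -0.006, 0.0]
contact_force: [-9.2, -3.6, 3.5]
gripper_width: -0.2
grasp_force: 4.7
```

Request:
{"op": "drive_tool", "data": {"targets": [[1,1,0,0,0],[1,2,0,0,0],[1,2,0,0,0]]}}

```text
clock: 7.05
position: [599.0, -88.0, 137.8]
ee_rot: [0.998, 0.055, -0.008, 0.0]
contact_force: [-11.5, -3.6, 5.7]
gripper_width: -0.3
grasp_force: 6.0
```

Request:
{"op": "drive_tool", "data": {"targets": [[1,1,0,0,0],[1,2,0,0,0],[1,2,0,0,0]]}}

```text
clock: 7.35
position: [599.4, -88.0, 137.4]
ee_rot: [0.998, 0.055, -0.01, 0.0]
contact_force: [-14.5, -3.7, 5.6]
gripper_width: -0.1
grasp_force: 7.3
```

It's against the stop: the force rises while the position doesn't change. I'll retract and lift.

Request:
{"op": "drive_tool", "data": {"targets": [[1,-5,0,0,0],[1,-20,0,0,0],[1,-40,0,0,0],[1,-50,0,-20,0],[1,-50,0,-60,0],[1,-50,0,-95,0],[-1,-80,-50,-100,0],[-1,-110,-100,-100,0],[-1,-135,-145,-100,0],[-1,-150,-185,-100,0],[-1,-155,-220,-100,0],[-1,-155,-220,-100,0]]}}

```text
clock: 8.55
position: [427.7, 118.8, 239.9]
ee_rot: [0.998, 0.059, 0.001, -0.001]
contact_force: [0.7, -0.3, 1.2]
gripper_width: 84.5
grasp_force: 0.0
```

```bash
python3 - <<'E'
from t import *
T=arm.get_image("top");S=arm.get_image("side")
cv2.imwrite("pics/T4.png",T);cv2.imwrite("pics/S4.png",S)
to([440.5,264,231],-47)
k=5
a=cv2.resize(T[140:220,365:445],None,fx=k,fy=k,interpolation=cv2.INTER_CUBIC)
b=cv2.resize(S[170:270,340:440],None,fx=4,fy=4,interpolation=cv2.INTER_CUBIC)
cv2.imwrite("pics/c4.png",np.hstack([a,b]))
E
```

```text
t 8.65 pos [428.7 116.  239.5] div [-86.1 334.4 239.5] yawY -83.4 F [ 0.9 -0.1  0.6] w 85.2 gf 0.0 tilt 0.02
roll -36.4
[[  28.7 -145.7    8.6]]
```

View pics/c4.png

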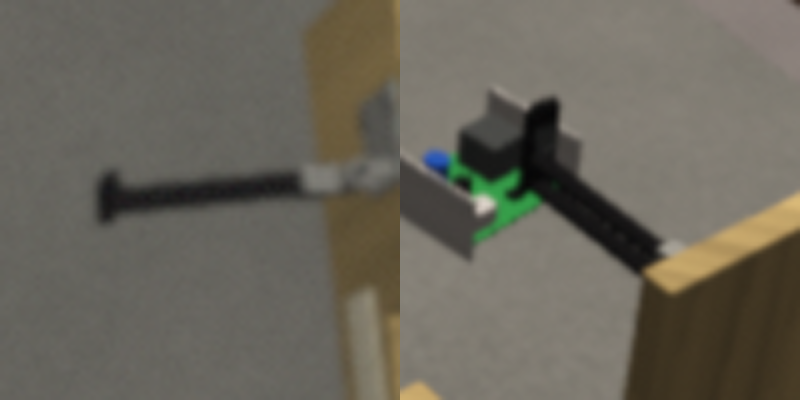

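The hook stands square to the divider, with the tongue's top edge at about (387.2,178.5) in the top view and (375.5,195.2) in the side view.

```bash
python3 - <<'E'
from t import *
f=lambda x,y,k,x0,y0:((x+.5)/k-.5+x0,(y+.5)/k-.5+y0)
print(tri(f(143,102,4,340,170),f(111,194,5,365,140)), "pred",W(75,137,186))
print("touch",D([599.4,-88,140])+[16,0,0])
c=np.array([onz("side",f(x,y,5,215,140),128) for x,y in[(116,89),(167,104),(108,161),(50,147)]])
print(c,c.mean(0),[np.linalg.norm(c[i]-c[i-1]) for i in range(4)])
for v in (c[1]-c[2]+c[0]-c[3],c[1]-c[0]+c[2]-c[3]): print(np.degrees(np.arctan2(v[1],v[0])))
# mask top face in top view
T=cv2.imread("pics/top0.png")[225:285,215:275]; g=cv2.resize(T,None,fx=5,fy=5,interpolation=cv2.INTER_CUBIC).astype(int)
print(g[150,120],g[150,30],g[130,165],g[250,150],g[100,120])
E
```

```text
(array([609.5, -59.6, 185.9]), np.float64(0.7404277706076773)) pred [611.2 -61.9 186. ]
touch [ 76.4 112.4 140. ]
[[454.6 299.4 128. ]
 [471.9 273.7 128. ]
 [429.3 235.7 128. ]
 [409.  260.5 128. ]] [441.2 267.3 128. ] [np.float64(59.949096588983075), np.float64(30.940538982113747), np.float64(57.06482673216372), np.float64(31.998567197455166)]
41.066360047716714
-53.350504087821044
[ 95 103 102] [ 94 101 102] [34 34 35] [92 97 99] [75 82 81]
```

Request:
{"op": "drive_tool", "data": {"targets": [[-1,4,-20,0,-8],[-1,10,-55,0,-16],[-1,18,-95,0,-24],[-1,25,-130,0,-32],[-1,29,-147,0,-35],[-1,29,-147,20,-35],[-1,29,-147,20,-35]]}}

```text
clock: 9.35
position: [441.0, 262.4, 216.5]
ee_rot: [0.936, 0.352, -0.003, 0.001]
contact_force: [0.1, 0.1, -0.7]
gripper_width: 85.3
grasp_force: 0.0
```

```bash
python3 - <<'E'
from t import *
to([441,266,97],-48)
S=arm.get_image("side"); cv2.imwrite("pics/c5.png",cv2.resize(S[90:240,180:330],None,fx=3,fy=3,interpolation=cv2.INTER_CUBIC))
E
```

```text
t 9.35 pos [441.  262.4 216.5] div [-57.2 478.5 216.5] yawY -48.7 F [ 0.1  0.1 -0.7] w 85.3 gf 0.0 tilt 0.38
roll -0.7
[[  3.1  -2.6 119.4]]
```

View pics/c5.png

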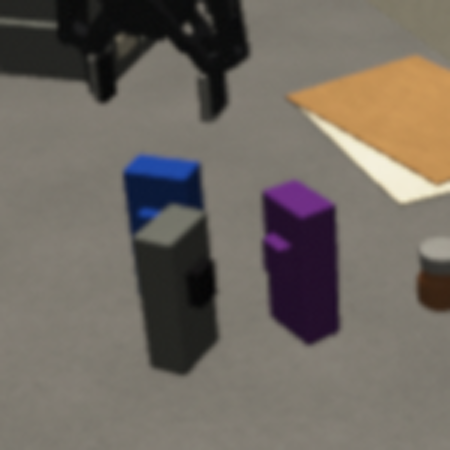

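The open fingers straddle a point above the grey tester, whose top is at about (238,165). I'll descend.

Request:
{"op": "drive_tool", "data": {"targets": [[-1,0,0,20,0],[-1,0,0,45,0],[-1,0,0,60,0],[-1,0,0,65,0],[-1,0,0,65,0]]}}

```text
clock: 9.9
position: [442.3, 263.4, 154.5]
ee_rot: [0.936, 0.353, -0.0, 0.0]
contact_force: [0.7, -0.5, 0.4]
gripper_width: 85.3
grasp_force: 0.0
```

```bash
python3 - <<'E'
from t import *
to([441,266,97],-48)
E
```

```text
t 9.9 pos [442.3 263.4 154.5] div [-55.9 479.3 154.5] yawY -48.7 F [ 0.7 -0.5  0.4] w 85.3 gf 0.0 tilt 0.03
roll -0.7
[[ 0.8 -2.8 57.5]]
```

Request:
{"op": "drive_tool", "data": {"targets": [[-1,1,-2,20,0],[-1,1,-2,40,0],[-1,1,-2,52,0],[-1,1,-2,56,0],[-1,1,-2,56.5,0],[0,1,-2,56.5,0],[1,1,-2,56.5,0],[1,1,-2,56.5,0],[1,1,-2,56.5,0],[1,1,-2,56.5,0],[1,1,-2,56.5,0]]}}

```text
clock: 11.0
position: [441.8, 266.8, 98.6]
ee_rot: [0.935, 0.354, 0.001, -0.0]
contact_force: [-0.9, 0.6, 4.2]
gripper_width: 35.4
grasp_force: 61.0
```

```bash
python3 - <<'E'
from t import *
st()
S=arm.get_image("side"); cv2.imwrite("pics/c6.png",cv2.resize(S[120:220,200:300],None,fx=5,fy=5,interpolation=cv2.INTER_CUBIC))
E
```

```text
t 11.0 pos [441.8 266.8  98.6] div [-56.  482.8  98.6] yawY -48.6 F [-0.9  0.6  4.2] w 35.4 gf 61.0 tilt 0.11
```

View pics/c6.png

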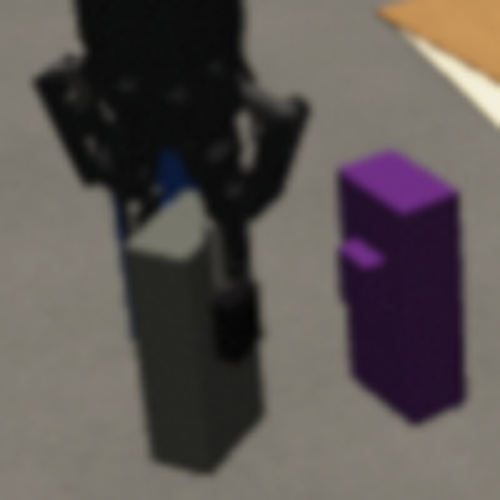

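Both pads hold the tester on its plain top part, above the clip at (247,184); opening 35.4. I'll lift it.

Request:
{"op": "drive_tool", "data": {"targets": [[1,0,0,-5,0],[1,0,0,-20,0],[1,0,0,-45,0],[1,0,0,-75,0],[1,0,0,-105,0],[1,0,0,-130,0],[1,0,0,-145,0],[1,0,0,-150,0],[1,0,0,-150,0]]}}

```text
clock: 11.95
position: [440.6, 265.7, 247.0]
ee_rot: [0.936, 0.353, -0.001, 0.0]
contact_force: [-0.2, -0.3, -3.6]
gripper_width: 35.3
grasp_force: 60.6
```

```bash
python3 - <<'E'
from t import *
t=np.array([611,-61]); u=M@[0,1]
to([np.r_[t+u*61.5,243],np.r_[t+u*21.5,243]],-83.5)
E
```

```text
t 11.95 pos [440.6 265.7 247. ] div [-57.3 481.9 247. ] yawY -48.6 F [-0.2 -0.3 -3.6] w 35.3 gf 60.6 tilt 0.11
roll 34.9
[[-52.8 307.4   3.9]
 [-75.7 340.2   3.9]]
```

Request:
{"op": "drive_tool", "data": {"targets": [[1,-2,10,0,1],[1,-5,30,0,4],[1,-10,58,0,8],[1,-15,88,0,12],[1,-20,118,0,16],[1,-25,148,0,20],[1,-31,178,0,24],[1,-36,208,0,28],[1,-41,238,0,31],[1,-46,268,0,34],[1,-50,290,0,35],[1,-52,302,0,35]]}}

```text
clock: 13.15
position: [601.7, 2.8, 245.5]
ee_rot: [0.999, 0.054, -0.002, 0.0]
contact_force: [0.0, 0.3, -4.5]
gripper_width: 35.0
grasp_force: 60.7
```

Request:
{"op": "drive_tool", "data": {"targets": [[1,0,4,0,0],[1,0,5,0,0],[1,0,5,0,0],[1,0,5,0,0]]}}

```text
clock: 13.55
position: [602.0, 1.1, 248.0]
ee_rot: [0.998, 0.056, 0.0, -0.0]
contact_force: [0.1, 0.1, -4.6]
gripper_width: 35.1
grasp_force: 60.7
```

```bash
python3 - <<'E'
from t import *
t=np.array([611,-61]); u=M@[0,1]
to([np.r_[t+u*21.5,243]],-83.5)
S=arm.get_image("side"); T=arm.get_image("top");cv2.imwrite("pics/S7.png",S);cv2.imwrite("pics/T7.png",T)
cv2.imwrite("pics/c7.png",cv2.resize(S[110:250,320:440],None,fx=4.2,fy=4.2,interpolation=cv2.INTER_CUBIC))
E
```

```text
t 13.55 pos [602.    1.1 248. ] div [ 73.1 200.6 248. ] yawY -83.5 F [ 0.1  0.1 -4.6] w 35.1 gf 60.7 tilt 0.01
roll -0.0
[[ 1.9 41.2  4.9]]
```

View pics/c7.png

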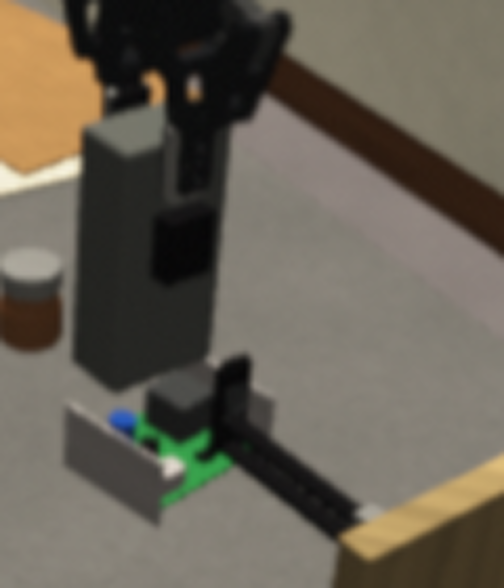

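The tester is upright with its clip face towards the hook: clip at about (183,242) in the crop, tongue top at (234,360).

```bash
python3 - <<'E'
from t import *
f=lambda x,y,k,x0,y0:((x+.5)/k-.5+x0,(y+.5)/k-.5+y0)
def pl(x,y,yp):
    o,d=ray("side",f(x,y,4.2,320,110)); n=np.r_[M@[0,1],0]; q=np.r_[O+M@[0,yp],0]
    return D(o+d*((q-o)@n)/(d@n))
for l,p in {"caseBL":(116,391,182.6),"caseBR":(207,364,182.6),"caseTL":(126,150,182.6),
 "clipBL":(152,281,170.6),"clipBR":(208,273,170.6),"clipTR":(214,205,170.6),"clipTL":(157,217,170.6),
 "tongTL":(218,362,134.5),"tongTR":(248,357,134.5),"tongBR":(246,412,134.5)}.items(): print(l,pl(*p))
print("tongue top px pred",(proj("side",W(75,134.5,186))-[320,110])*4.2)
S=cv2.imread("pics/c7.png").astype(int).sum(2)//3
print(S[376,90:230:4]);print(S[240,130:230:3]);print(S[380,205:260:3])
E
```

```text
caseBL [ 42.1 182.6 155.4]
caseBR [ 97.9 182.6 149.4]
caseTL [ 40.2 182.6 281.8]
clipBL [ 49.3 170.6 219.4]
clipBR [ 82.3 170.6 212.4]
clipTR [ 82.3 170.6 247.7]
clipTL [ 49.7 170.6 251.8]
tongTL [ 59.7 134.5 192.5]
tongTR [ 77.7 134.5 188.4]
tongBR [ 80.1 134.5 157. ]
tongue top px pred [[241.4 361.7]]
[84 61 44 36 35 36 37 37 37 37 37 37 38 39 43 54 66 72 72 76 76 77 77 75
 75 73 70 68 66 66 63 42 17  8  9]
[ 37  37  36  37  37  37  34  27  17  10   9   9   9   7   7   8   8   7
   7   7   8   8   7   8   8   8   9  15  27  50  75 103 122 126]
[ 67  65  60  42  21  11   8   8   8   8  10  11  12  15  38  76 114 131
 131]
```

Request:
{"op": "drive_tool", "data": {"targets": [[1,1,3,5,0],[1,2,10,11,0],[1,3,18,16,0],[1,3,26,18,0],[1,3,32,18,0],[1,3,34,18,0],[1,3,34,18,0],[1,3,34,18,0]]}}

```text
clock: 14.45
position: [609.3, -33.2, 230.1]
ee_rot: [0.998, 0.056, 0.0, -0.0]
contact_force: [0.6, 0.7, -4.0]
gripper_width: 35.3
grasp_force: 60.7
```

```bash
python3 - <<'E'
from t import *
st()
S=arm.get_image("side")
c=cv2.resize(S[130:230,330:420],None,fx=6,fy=6,interpolation=cv2.INTER_CUBIC)
c=np.clip(c.astype(float)*1.8,0,255).astype(np.uint8)
cv2.imwrite("pics/c8.png",c)
E
```

```text
t 14.45 pos [609.3 -33.2 230.1] div [ 76.4 165.7 230.1] yawY -83.6 F [ 0.6  0.7 -4. ] w 35.3 gf 60.7 tilt 0.03
```

View pics/c8.png

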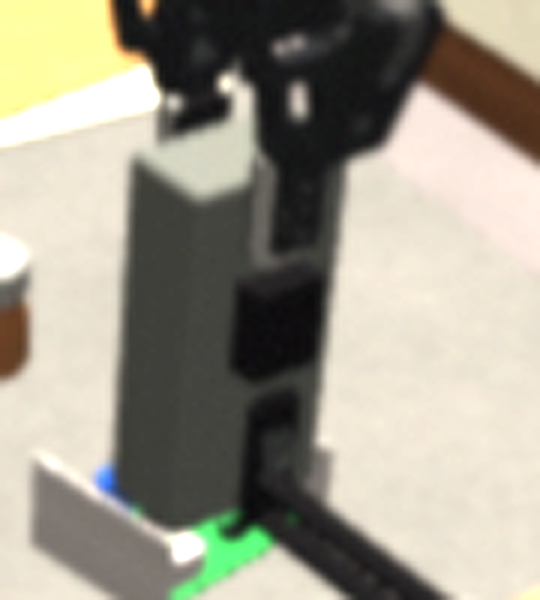

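The clip's back face spans about x = 252 to 314 (row 370) and the tongue's right edge is at 299 (row 420). At equal depth that centres the clip to within about 1 mm. Next I'll feel for contact between the case back and the tongue.

Request:
{"op": "drive_tool", "data": {"targets": [[1,0,2,0,0],[1,0,4,0,0],[1,0,4,0,0],[1,0,4,0,0]]}}

```text
clock: 14.9
position: [609.6, -37.2, 229.8]
ee_rot: [0.998, 0.056, 0.0, -0.0]
contact_force: [-0.2, 0.3, -4.7]
gripper_width: 35.1
grasp_force: 60.7
```

Request:
{"op": "drive_tool", "data": {"targets": [[1,0,1,0,0],[1,0,1.5,0,0],[1,0,1.5,0,0]]}}

```text
clock: 15.2
position: [609.8, -38.7, 229.8]
ee_rot: [0.998, 0.056, -0.0, -0.0]
contact_force: [0.3, 0.2, -4.3]
gripper_width: 35.3
grasp_force: 60.7
```

Request:
{"op": "drive_tool", "data": {"targets": [[1,0,1,0,0],[1,0,1.5,0,0],[1,0,1.5,0,0]]}}

```text
clock: 15.5
position: [610.0, -40.2, 229.8]
ee_rot: [0.998, 0.056, -0.0, 0.0]
contact_force: [0.3, 0.3, -4.4]
gripper_width: 35.2
grasp_force: 60.7
```

Request:
{"op": "drive_tool", "data": {"targets": [[1,0,1,0,0],[1,0,1.5,0,0],[1,0,1.5,0,0]]}}

```text
clock: 15.8
position: [610.1, -40.8, 229.7]
ee_rot: [0.998, 0.056, 0.0, -0.001]
contact_force: [-0.8, 3.4, -3.2]
gripper_width: 35.5
grasp_force: 60.8
```

Request:
{"op": "drive_tool", "data": {"targets": [[1,0,1,0,0],[1,0,1.5,0,0],[1,0,1.5,0,0]]}}

```text
clock: 16.1
position: [610.1, -41.1, 229.6]
ee_rot: [0.998, 0.056, 0.0, -0.002]
contact_force: [-1.1, 8.6, -2.8]
gripper_width: 35.3
grasp_force: 61.0
```

Request:
{"op": "drive_tool", "data": {"targets": [[1,0,-2,0,0],[1,0,-3.6,0,0],[1,0,-3.6,2,0],[1,0,-3.6,4,0],[1,0,-3.6,6,0],[1,0,-3.6,6,0]]}}

```text
clock: 16.7
position: [609.6, -39.9, 223.2]
ee_rot: [0.998, 0.056, -0.001, 0.0]
contact_force: [-0.4, -0.1, -4.2]
gripper_width: 35.1
grasp_force: 61.0
```

Request:
{"op": "drive_tool", "data": {"targets": [[1,0,0,1,0],[1,0,0,2,0],[1,0,0,3,0],[1,0,0,3,0]]}}

```text
clock: 17.1
position: [609.8, -39.5, 220.6]
ee_rot: [0.998, 0.056, -0.0, -0.0]
contact_force: [1.3, 0.3, -4.5]
gripper_width: 35.2
grasp_force: 61.0
```

Request:
{"op": "drive_tool", "data": {"targets": [[1,0,0,1,0],[1,0,0,2,0],[1,0,0,3,0],[1,0,0,3,0]]}}

```text
clock: 17.5
position: [609.8, -39.5, 217.6]
ee_rot: [0.998, 0.056, -0.0, -0.0]
contact_force: [-1.1, -0.5, -4.2]
gripper_width: 35.0
grasp_force: 61.0
```

Request:
{"op": "drive_tool", "data": {"targets": [[1,0,0,1,0],[1,0,0,2,0],[1,0,0,3,0],[1,0,0,4,0],[1,0,0,4,0]]}}

```text
clock: 18.0
position: [609.8, -39.5, 213.6]
ee_rot: [0.998, 0.056, -0.0, 0.0]
contact_force: [0.0, -0.3, -5.3]
gripper_width: 35.6
grasp_force: 61.0
```

Request:
{"op": "drive_tool", "data": {"targets": [[1,0,0,1,0],[1,0,0,2,0],[1,0,0,3,0],[1,0,0,4,0],[1,0,0,4,0]]}}

```text
clock: 18.5
position: [609.8, -39.5, 209.6]
ee_rot: [0.998, 0.056, -0.0, -0.0]
contact_force: [0.5, -0.3, -4.0]
gripper_width: 34.9
grasp_force: 61.0
```

Request:
{"op": "drive_tool", "data": {"targets": [[1,0,0,1,0],[1,0,0,2,0],[1,0,0,3,0],[1,0,0,3,0]]}}

```text
clock: 18.9
position: [609.8, -39.5, 206.6]
ee_rot: [0.998, 0.056, -0.0, 0.0]
contact_force: [-0.2, -0.3, -4.4]
gripper_width: 34.9
grasp_force: 61.0
```

Request:
{"op": "drive_tool", "data": {"targets": [[1,0,0,1,0],[1,0,0,2,0],[1,0,0,3,0],[1,0,0,3,0]]}}

```text
clock: 19.3
position: [609.9, -39.6, 203.6]
ee_rot: [0.998, 0.056, -0.0, 0.0]
contact_force: [0.6, 0.3, -4.0]
gripper_width: 35.3
grasp_force: 61.0
```

Request:
{"op": "drive_tool", "data": {"targets": [[1,0,0,1,0],[1,0,0,2,0],[1,0,0,2,0]]}}

```text
clock: 19.6
position: [610.1, -39.7, 202.0]
ee_rot: [0.998, 0.056, 0.0, 0.0]
contact_force: [-0.0, -0.6, -3.4]
gripper_width: 34.9
grasp_force: 61.1
```

Request:
{"op": "drive_tool", "data": {"targets": [[1,0,0,1,0],[1,0,0,2,0],[1,0,0,2,0]]}}

```text
clock: 19.9
position: [610.2, -39.8, 200.1]
ee_rot: [0.998, 0.056, 0.0, 0.0]
contact_force: [0.7, -2.0, -1.4]
gripper_width: 35.2
grasp_force: 61.3
```

Request:
{"op": "drive_tool", "data": {"targets": [[1,0,0,1,0],[1,0,0,2,0],[1,0,0,2,0]]}}

```text
clock: 20.2
position: [610.2, -39.9, 198.3]
ee_rot: [0.998, 0.056, 0.0, 0.0]
contact_force: [-0.5, -3.4, 1.0]
gripper_width: 34.9
grasp_force: 61.5
```

Request:
{"op": "drive_tool", "data": {"targets": [[1,0,0,1,0],[1,0,0,2,0],[1,0,0,2,0]]}}

```text
clock: 20.5
position: [610.2, -39.7, 196.4]
ee_rot: [0.998, 0.056, 0.0, 0.0]
contact_force: [-0.3, -4.0, 2.8]
gripper_width: 35.5
grasp_force: 61.8
```

Request:
{"op": "drive_tool", "data": {"targets": [[1,0,0,1,0],[1,0,0,2,0],[1,0,0,2,0]]}}

```text
clock: 20.8
position: [610.2, -39.7, 194.3]
ee_rot: [0.998, 0.056, 0.0, 0.0]
contact_force: [0.7, -2.8, 4.5]
gripper_width: 35.5
grasp_force: 62.1
```

Request:
{"op": "drive_tool", "data": {"targets": [[1,0,0,1,0],[1,0,0,1.5,0],[1,0,0,1.5,0]]}}

```text
clock: 21.1
position: [610.3, -39.6, 193.0]
ee_rot: [0.998, 0.056, 0.001, 0.0]
contact_force: [-0.9, -3.8, 6.4]
gripper_width: 35.2
grasp_force: 62.3
```

Request:
{"op": "drive_tool", "data": {"targets": [[1,0,0,1,0],[1,0,0,1.5,0],[1,0,0,1.5,0]]}}

```text
clock: 21.4
position: [610.3, -39.6, 192.0]
ee_rot: [0.998, 0.056, 0.001, 0.0]
contact_force: [-1.3, -1.9, 8.2]
gripper_width: 35.3
grasp_force: 62.5
```

Request:
{"op": "drive_tool", "data": {"targets": [[1,0,0,1,0],[1,0,0,1.5,0],[1,0,0,1.5,0]]}}

```text
clock: 21.7
position: [610.3, -39.6, 190.7]
ee_rot: [0.998, 0.056, 0.001, 0.0]
contact_force: [-2.1, -1.9, 9.5]
gripper_width: 35.1
grasp_force: 62.6
```

Request:
{"op": "drive_tool", "data": {"targets": [[1,0,0,1,0],[1,0,0,1.5,0],[1,0,0,1.5,0]]}}

```text
clock: 22.0
position: [610.3, -39.5, 189.6]
ee_rot: [0.998, 0.056, 0.001, 0.0]
contact_force: [-1.8, -1.4, 10.3]
gripper_width: 35.1
grasp_force: 62.8
```

Request:
{"op": "drive_tool", "data": {"targets": [[1,0,0,1,0],[1,0,0,1.5,0],[1,0,0,1.5,0]]}}

```text
clock: 22.3
position: [610.4, -39.5, 188.5]
ee_rot: [0.998, 0.056, 0.001, 0.0]
contact_force: [-3.7, -0.3, 11.5]
gripper_width: 35.1
grasp_force: 63.0
```

Request:
{"op": "drive_tool", "data": {"targets": [[1,0,0,1,0],[1,0,0,1.5,0],[1,0,0,1.5,0]]}}

```text
clock: 22.6
position: [610.4, -39.4, 187.3]
ee_rot: [0.998, 0.056, 0.001, 0.0]
contact_force: [-3.1, -1.4, 12.4]
gripper_width: 35.0
grasp_force: 63.1
```

Request:
{"op": "drive_tool", "data": {"targets": [[1,0,0,1,0],[1,0,0,1.5,0],[1,0,0,1.5,0]]}}

```text
clock: 22.9
position: [610.4, -39.4, 186.2]
ee_rot: [0.998, 0.056, 0.001, 0.0]
contact_force: [-3.4, -0.8, 15.1]
gripper_width: 34.9
grasp_force: 63.3
```

```bash
python3 - <<'E'
from t import *
st(); print(arm.read_state()["wrist_torque"])
S=arm.get_image("side"); cv2.imwrite("pics/S9.png",S)
print(proj("side",W(75,134.5,178)),proj("side",W(75,134.5,150)))
g=S.astype(int).sum(2)//3
print(g[185:225:1,360:386:1])
E
```

```text
t 22.9 pos [610.4 -39.4 186.2] div [ 76.8 159.4 186.2] yawY -83.6 F [-3.4 -0.8 15.1] w 34.9 gf 63.3 tilt 0.15
[-0.7  1.3 -0.1]
[[377.1 199.6]] [[375.9 211.5]]
[[37 43 53 ... 18 30 38]
 [35 36 40 ... 20 31 39]
 [35 35 35 ... 21 33 39]
 ...
 [36 37 37 ... 16 19 21]
 [36 37 37 ... 22 16 16]
 [36 37 37 ... 22 16 14]]
```

Request:
{"op": "drive_tool", "data": {"targets": [[1,0,0,-1,0],[1,0,0,-3,0],[1,0,0,-5,0],[1,0,0,-5,0]]}}

```text
clock: 23.35
position: [610.3, -39.5, 190.2]
ee_rot: [0.998, 0.056, 0.001, 0.0]
contact_force: [-1.7, -2.8, 9.2]
gripper_width: 35.0
grasp_force: 62.6
```

Request:
{"op": "drive_tool", "data": {"targets": [[1,0,0,-1,0],[1,0,0,-3,0],[1,0,0,-4,0],[1,0,0,-4,0]]}}

```text
clock: 23.75
position: [610.2, -39.7, 192.9]
ee_rot: [0.998, 0.056, 0.001, 0.0]
contact_force: [0.4, -2.6, 5.6]
gripper_width: 35.3
grasp_force: 62.1
```

Request:
{"op": "drive_tool", "data": {"targets": [[1,0,0,-1,0],[1,0,0,-2,0],[1,0,0,-2,0]]}}

```text
clock: 24.05
position: [610.2, -39.7, 194.2]
ee_rot: [0.998, 0.056, 0.0, 0.0]
contact_force: [1.5, -4.3, 2.6]
gripper_width: 35.2
grasp_force: 61.8
```

Request:
{"op": "drive_tool", "data": {"targets": [[1,0,0,-1,0],[1,0,0,-2,0],[1,0,0,-2,0]]}}

```text
clock: 24.35
position: [610.1, -39.8, 195.8]
ee_rot: [0.998, 0.056, 0.0, 0.0]
contact_force: [2.5, -5.2, 1.7]
gripper_width: 34.8
grasp_force: 61.6
```

Request:
{"op": "drive_tool", "data": {"targets": [[1,0,0,-0.5,0],[1,0,0,-1,0],[1,0,0,-1,0]]}}

```text
clock: 24.65
position: [610.0, -39.8, 196.5]
ee_rot: [0.998, 0.056, -0.0, 0.0]
contact_force: [2.9, -5.8, -0.1]
gripper_width: 35.1
grasp_force: 61.5
```

Request:
{"op": "drive_tool", "data": {"targets": [[1,0,0,-0.7,0],[1,0,0,-1.5,0],[1,0,0,-1.5,0]]}}

```text
clock: 24.95
position: [610.0, -39.8, 197.6]
ee_rot: [0.998, 0.055, -0.0, 0.0]
contact_force: [2.5, -5.7, -1.9]
gripper_width: 34.7
grasp_force: 61.4
```

Request:
{"op": "drive_tool", "data": {"targets": [[1,0,0,-0.7,0],[1,0,0,-1.5,0],[1,0,0,-1.5,0]]}}

```text
clock: 25.25
position: [609.8, -39.8, 198.6]
ee_rot: [0.998, 0.055, -0.001, -0.0]
contact_force: [3.4, -6.1, -3.5]
gripper_width: 35.5
grasp_force: 61.2
```

Request:
{"op": "drive_tool", "data": {"targets": [[1,0,0,-0.7,0],[1,0,0,-1.5,0],[1,0,0,-1.5,0]]}}

```text
clock: 25.55
position: [609.7, -39.8, 199.6]
ee_rot: [0.998, 0.055, -0.001, -0.0]
contact_force: [3.1, -6.3, -4.1]
gripper_width: 34.9
grasp_force: 61.1
```

Request:
{"op": "drive_tool", "data": {"targets": [[1,0,0,-0.7,0],[1,0,0,-1.5,0],[1,0,0,-1.5,0]]}}

```text
clock: 25.85
position: [609.2, -39.7, 200.7]
ee_rot: [0.998, 0.055, -0.002, -0.0]
contact_force: [4.0, -6.1, -3.8]
gripper_width: 35.0
grasp_force: 61.0
```

Request:
{"op": "drive_tool", "data": {"targets": [[1,0,0,-1,0],[1,0,0,-3,0],[1,0,0,-5,0],[1,0,0,-5,0]]}}

```text
clock: 26.25
position: [608.4, -38.7, 206.1]
ee_rot: [0.998, 0.055, -0.002, -0.001]
contact_force: [0.1, -2.2, -4.6]
gripper_width: 35.0
grasp_force: 61.2
```

```bash
python3 - <<'E'
from t import *
st();st()
S=arm.get_image("side"); cv2.imwrite("pics/S10.png",S)
# compare hook bar mid position vs S4 (open hook) via projection of bar line: dark column at several rows
A=cv2.imread("pics/S4.png")
for r in (215,220,225,230,235):
    for I in (A,S):
        g=I[r,360:430].astype(int).sum(1)//3; print(r,g[10:50])
E
```

```text
t 26.25 pos [608.4 -38.7 206.1] div [ 74.9 160.3 206.1] yawY -83.7 F [ 0.1 -2.2 -4.6] w 35.0 gf 61.2 tilt 0.3
t 26.25 pos [608.4 -38.7 206.1] div [ 74.9 160.3 206.1] yawY -83.7 F [ 0.1 -2.2 -4.6] w 35.0 gf 61.2 tilt 0.3
215 [ 23   9   9  11  14  16  17  16  20  17  19  20  22  26  39  62  88 110
 119 120 121 121 122 122 122 122 122 121 122 120 120 122 122 123 121 120
 121 121 122 123]
215 [ 10   8   9  10  15  17  18  17  16  15  18  22  23  28  42  64  92 114
 124 125 125 126 127 126 126 126 126 126 126 126 124 125 126 127 127 125
 125 125 126 127]
220 [ 81  90  92  88  79  61  47  31  22  21  21  22  22  20  22  17  15  18
  20  23  30  50  77  99 115 122 124 124 123 122 122 122 122 122 121 121
 124 125 124 123]
220 [ 36  37  36  35  31  26  20  17  19  21  22  23  24  24  23  19  18  19
  22  25  34  56  81 102 118 126 129 129 128 127 127 127 126 126 125 126
 127 129 128 128]
225 [119 122 124 124 124 124 124 124 122 121 115  97  66  39  23  20  22  22
  22  22  20  23  20  18  20  21  24  34  55  83 105 115 120 121 122 124
 124 124 123 123]
225 [ 62  81 102 113 119 124 127 127 127 123 114  98  69  36  21  21  22  23
  24  24  22  24  20  19  21  23  25  37  57  85 110 119 124 125 126 127
 128 127 128 127]
230 [126 127 125 123 123 123 124 124 123 123 124 126 127 127 127 123 117 103
  80  51  28  20  20  21  24  26  22  16  16  17  19  21  22  31  52  86
 120 141 147 143]
230 [130 131 128 127 126 128 128 128 128 127 129 130 131 132 131 128 121 106
  81  46  25  20  21  23  25  26  23  23  20  20  20  22  24  32  54  89
 124 146 152 148]
235 [123 124 123 124 125 126 124 122 122 123 123 122 122 123 123 122 122 122
 123 123 123 122 118 109  91  58  31  20  21  21  21  26  39  62  90 120
 141 152 155 156]
235 [127 128 128 128 130 130 129 127 127 126 128 126 126 127 127 126 127 128
 127 128 127 126 122 113  94  60  32  21  21  22  24  28  41  65  93 124
 146 156 161 160]
```

Request:
{"op": "drive_tool", "data": {"targets": [[1,0.7,1,0,0],[1,1.3,2,0,0],[1,1.3,2,0,0],[1,1.3,2,0,0]]}}

```text
clock: 26.7
position: [610.4, -40.5, 207.7]
ee_rot: [0.998, 0.056, -0.001, -0.001]
contact_force: [-3.8, 3.8, -5.1]
gripper_width: 34.8
grasp_force: 61.3
```

```bash
python3 - <<'E'
from t import *
st()
E
```

```text
t 26.7 pos [610.4 -40.5 207.7] div [ 76.7 158.3 207.7] yawY -83.6 F [-3.8  3.8 -5.1] w 34.8 gf 61.3 tilt 0.17
```

Request:
{"op": "drive_tool", "data": {"targets": [[1,-0.5,-0.3,0,0],[1,-0.5,-0.3,0,0],[1,-0.5,-0.3,2,0],[1,-0.5,-0.3,4,0],[1,-0.5,-0.3,4,0],[1,-0.5,-0.3,4,0]]}}

```text
clock: 27.3
position: [610.4, -40.4, 205.1]
ee_rot: [0.998, 0.056, -0.0, -0.0]
contact_force: [-5.6, 5.4, -0.7]
gripper_width: 35.1
grasp_force: 61.9
```

Request:
{"op": "drive_tool", "data": {"targets": [[1,0,0,1.5,0],[1,0,0,3,0],[1,0,0,3,0],[1,0,0,3,0]]}}

```text
clock: 27.7
position: [610.6, -40.2, 203.0]
ee_rot: [0.998, 0.056, 0.0, -0.0]
contact_force: [-5.6, 7.0, 1.5]
gripper_width: 35.2
grasp_force: 62.3
```

Request:
{"op": "drive_tool", "data": {"targets": [[1,0,0,1,0],[1,0,0,2,0],[1,0,0,2,0],[1,0,0,2,0]]}}

```text
clock: 28.1
position: [610.8, -40.2, 201.5]
ee_rot: [0.998, 0.056, 0.001, -0.0]
contact_force: [-6.5, 7.2, 3.9]
gripper_width: 35.1
grasp_force: 62.5
```

Request:
{"op": "drive_tool", "data": {"targets": [[1,0,-0.8,-2,0],[1,-0.8,-1,-4,0],[1,-1.5,-1,-5,0],[1,-1.5,-1,-5,0],[1,-1.5,-1,-5,0],[1,-1.5,-1,-5,0]]}}

```text
clock: 28.7
position: [609.9, -40.4, 204.4]
ee_rot: [0.998, 0.056, 0.001, 0.0]
contact_force: [0.5, 0.3, -4.8]
gripper_width: 35.5
grasp_force: 61.2
```

Request:
{"op": "drive_tool", "data": {"targets": [[1,0,0,0,0],[1,0,0,0,0]]}}

```text
clock: 28.9
position: [609.6, -40.4, 204.4]
ee_rot: [0.998, 0.056, 0.0, 0.0]
contact_force: [0.4, 1.0, -3.8]
gripper_width: 34.8
grasp_force: 61.2
```

Request:
{"op": "drive_tool", "data": {"targets": [[1,0,0,1,0],[1,0,0,2,0],[1,0,0,3,0],[1,0,0,4,0],[1,0,0,4,0],[1,0,0,4,0]]}}

```text
clock: 29.5
position: [609.4, -40.3, 200.6]
ee_rot: [0.998, 0.056, 0.0, 0.0]
contact_force: [-0.1, 1.8, -2.1]
gripper_width: 34.8
grasp_force: 61.6
```

Request:
{"op": "drive_tool", "data": {"targets": [[1,0,0,1,0],[1,0,0,2,0],[1,0,0,3,0],[1,0,0,3,0],[1,0,0,3,0]]}}

```text
clock: 30.0
position: [609.5, -40.2, 197.8]
ee_rot: [0.998, 0.056, 0.0, -0.0]
contact_force: [-0.8, 3.1, 1.3]
gripper_width: 34.9
grasp_force: 62.1
```

Request:
{"op": "drive_tool", "data": {"targets": [[1,0,0,1,0],[1,0,0,2,0],[1,0,0,2,0],[1,0,0,2,0]]}}

```text
clock: 30.4
position: [609.5, -40.1, 195.8]
ee_rot: [0.998, 0.056, 0.0, -0.0]
contact_force: [-2.3, 4.0, 3.6]
gripper_width: 35.0
grasp_force: 62.4
```

Request:
{"op": "drive_tool", "data": {"targets": [[1,-0.3,-0.4,1,0],[1,-0.3,-0.4,2,0],[1,-0.3,-0.4,2,0],[1,-0.3,-0.4,2,0]]}}

```text
clock: 30.8
position: [609.5, -40.0, 194.2]
ee_rot: [0.998, 0.056, 0.001, 0.0]
contact_force: [-2.6, 3.7, 5.6]
gripper_width: 35.2
grasp_force: 62.7
```

Request:
{"op": "drive_tool", "data": {"targets": [[1,-0.2,0,1,0],[1,-0.2,0,2,0],[1,-0.2,0,2,0],[1,-0.2,0,2,0]]}}

```text
clock: 31.2
position: [609.5, -39.9, 192.8]
ee_rot: [0.998, 0.056, 0.001, 0.0]
contact_force: [-1.7, 4.5, 8.5]
gripper_width: 35.1
grasp_force: 63.0
```

Request:
{"op": "drive_tool", "data": {"targets": [[1,-0.2,-0.4,1,0],[1,-0.2,-0.5,2,0],[1,-0.2,-0.5,2,0],[1,-0.2,-0.5,2,0]]}}

```text
clock: 31.6
position: [609.8, -39.8, 191.1]
ee_rot: [0.998, 0.056, 0.002, 0.001]
contact_force: [-1.5, 3.4, 7.1]
gripper_width: 35.3
grasp_force: 62.9
```

Request:
{"op": "drive_tool", "data": {"targets": [[1,-0.2,0,1,0],[1,-0.2,0,2,0],[1,-0.2,0,2,0],[1,-0.2,0,2,0]]}}

```text
clock: 32.0
position: [609.8, -39.8, 189.7]
ee_rot: [0.998, 0.056, 0.002, 0.001]
contact_force: [-1.6, 3.5, 9.7]
gripper_width: 35.1
grasp_force: 63.2
```

The force dropped while descending and then rose at the bar's own stiffness of about 2 N/mm, which is what a snap looks like. I'll unload and test for retention.

Request:
{"op": "drive_tool", "data": {"targets": [[1,0,0,-2,0],[1,0,0,-4,0],[1,0,0,-6,0],[1,0,0,-6,0],[1,0,0,-6,0]]}}

```text
clock: 32.5
position: [609.5, -40.0, 193.9]
ee_rot: [0.998, 0.056, 0.002, 0.0]
contact_force: [2.1, 1.1, 4.7]
gripper_width: 35.1
grasp_force: 62.3
```

Request:
{"op": "drive_tool", "data": {"targets": [[1,0,-0.2,-1,0],[1,0,-0.4,-1.5,0],[1,0,-0.4,-1.5,0],[1,0,-0.4,-1.5,0]]}}

```text
clock: 32.9
position: [608.9, -39.9, 194.9]
ee_rot: [0.998, 0.056, 0.001, 0.001]
contact_force: [3.3, -3.2, 2.5]
gripper_width: 34.9
grasp_force: 62.1
```

Request:
{"op": "drive_tool", "data": {"targets": [[1,0.4,0.3,-0.5,0],[1,0.7,0.5,-1,0],[1,0.7,0.5,-1,0],[1,0.7,0.5,-1,0],[1,0.7,0.5,-1,0]]}}

```text
clock: 33.4
position: [609.0, -39.9, 195.6]
ee_rot: [0.998, 0.056, -0.0, 0.0]
contact_force: [3.3, -3.0, 2.2]
gripper_width: 35.4
grasp_force: 62.1
```

```bash
python3 - <<'E'
from t import *
st()
E
```

```text
t 33.4 pos [609.  -39.9 195.6] div [ 75.3 159.1 195.6] yawY -83.6 F [ 3.3 -3.   2.2] w 35.4 gf 62.1 tilt 0.03
```

Request:
{"op": "drive_tool", "data": {"targets": [[1,0.7,0.5,0,0],[1,0.7,0.5,0,0],[1,0.7,0.5,0,0],[1,0.7,0.5,0,0]]}}

```text
clock: 33.8
position: [609.2, -40.0, 195.5]
ee_rot: [0.998, 0.056, -0.001, -0.0]
contact_force: [1.4, -2.8, 1.6]
gripper_width: 35.3
grasp_force: 62.1
```

Request:
{"op": "drive_tool", "data": {"targets": [[1,0,0,-0.5,0],[1,0,0,-1,0],[1,0,0,-1,0],[1,0,0,-1,0]]}}

```text
clock: 34.2
position: [609.3, -40.0, 196.4]
ee_rot: [0.998, 0.056, -0.001, -0.0]
contact_force: [0.9, -2.8, 0.4]
gripper_width: 35.3
grasp_force: 61.9
```

Request:
{"op": "drive_tool", "data": {"targets": [[1,0,0,-1,0],[1,0,0,-2,0],[1,0,0,-2,0],[1,0,0,-2,0]]}}

```text
clock: 34.6
position: [609.3, -40.1, 198.3]
ee_rot: [0.998, 0.056, -0.001, -0.0]
contact_force: [0.8, -4.5, -1.7]
gripper_width: 35.3
grasp_force: 61.5
```

Request:
{"op": "drive_tool", "data": {"targets": [[1,0,0,-1,0],[1,0,0,-2,0],[1,0,0,-2,0],[1,0,0,-2,0]]}}

```text
clock: 35.0
position: [609.3, -40.2, 200.1]
ee_rot: [0.998, 0.055, -0.001, 0.0]
contact_force: [2.3, -5.5, -4.9]
gripper_width: 35.1
grasp_force: 61.2
```

Request:
{"op": "drive_tool", "data": {"targets": [[1,0,0,-0.7,0],[1,0,0,-1.5,0],[1,0,0,-1.5,0],[1,0,0,-1.5,0]]}}

```text
clock: 35.4
position: [609.1, -40.1, 201.4]
ee_rot: [0.998, 0.055, -0.001, -0.0]
contact_force: [1.5, -5.0, -5.6]
gripper_width: 35.0
grasp_force: 61.2
```

Request:
{"op": "drive_tool", "data": {"targets": [[1,0,0,1,0],[1,0,0,2,0],[1,0,0,3,0],[1,0,0,4,0],[1,0,0,5,0],[1,0,0,5,0],[1,0,0,5,0]]}}

```text
clock: 36.1
position: [609.5, -40.0, 197.7]
ee_rot: [0.998, 0.056, -0.0, 0.0]
contact_force: [-2.2, -4.0, -1.8]
gripper_width: 35.2
grasp_force: 61.9
```

Request:
{"op": "drive_tool", "data": {"targets": [[1,0,0,1,0],[1,0,0,2,0],[1,0,0,3,0],[1,0,0,3,0],[1,0,0,3,0]]}}

```text
clock: 36.6
position: [609.7, -39.8, 194.8]
ee_rot: [0.998, 0.056, 0.0, -0.0]
contact_force: [-4.8, -1.9, 2.9]
gripper_width: 35.1
grasp_force: 62.4
```

The load follows the snapped line (2.5 N at 197.7, 7.2 N at 194.8), so the clip is held. I'll give one more firm press with the lateral force relieved, then unload and release.

Request:
{"op": "drive_tool", "data": {"targets": [[1,-0.5,-0.2,1,0],[1,-0.5,-0.2,3,0],[1,-0.5,-0.2,5,0],[1,-0.5,-0.2,6.5,0],[1,-0.5,-0.2,6.5,0],[1,-0.5,-0.2,6.5,0]]}}

```text
clock: 37.2
position: [610.3, -39.6, 189.8]
ee_rot: [0.998, 0.056, 0.002, 0.0]
contact_force: [-4.3, -0.5, 9.3]
gripper_width: 35.1
grasp_force: 63.2
```

Request:
{"op": "drive_tool", "data": {"targets": [[1,0,0,-2,0],[1,0,0,-4,0],[1,0,0,-6,0],[1,0,0,-8,0],[1,0,0,-8,0],[1,0,0,-8,0]]}}

```text
clock: 37.8
position: [610.0, -39.8, 195.6]
ee_rot: [0.998, 0.056, 0.001, 0.0]
contact_force: [0.1, -3.1, 1.8]
gripper_width: 35.2
grasp_force: 62.0
```

Request:
{"op": "drive_tool", "data": {"targets": [[1,0,0.3,-0.5,0],[1,0,0.6,-1,0],[1,0,0.6,-1,0],[1,0,0.6,-1,0]]}}

```text
clock: 38.2
position: [609.8, -40.0, 196.8]
ee_rot: [0.998, 0.056, 0.001, -0.0]
contact_force: [1.9, -2.0, -0.6]
gripper_width: 35.3
grasp_force: 61.9
```

Request:
{"op": "drive_tool", "data": {"targets": [[0.2,0,0,0,0],[0,0,0,0,0],[-0.3,0,0,0,0],[-0.6,0,0,0,0],[-0.6,0,0,0,0]]}}

```text
clock: 38.7
position: [609.0, -40.2, 196.7]
ee_rot: [0.998, 0.056, -0.0, -0.0]
contact_force: [-0.6, 0.6, -0.1]
gripper_width: 68.4
grasp_force: 0.0
```

Request:
{"op": "drive_tool", "data": {"targets": [[-0.6,0,0,-5,0],[-0.6,0,0,-20,0],[-0.6,0,0,-50,0],[-0.6,0,0,-90,0],[-0.6,0,0,-110,0],[-0.6,-50,0,-110,0],[-0.6,-95,0,-110,0],[-0.6,-140,0,-110,0],[-0.6,-180,0,-110,0],[-0.6,-200,0,-110,0],[-0.6,-200,0,-110,0]]}}

```text
clock: 39.8
position: [408.3, -63.0, 308.1]
ee_rot: [0.998, 0.056, 0.001, -0.0]
contact_force: [1.2, 0.8, 0.1]
gripper_width: 68.7
grasp_force: 0.0
```

```bash
python3 - <<'E'
from t import *
st()
S=arm.get_image("side");T=arm.get_image("top"); cv2.imwrite("pics/S11.png",S);cv2.imwrite("pics/T11.png",T)
# expected tester top at case centre: home base = 98-2 (sag)
c=W(75,157.5,0)[:2]
for z0 in (94,96,98,100):
    print(z0,[proj("side",W(75+dx,157.5+dy,z0+128))[0] for dx,dy in((-30,-18),(-30,18),(30,-18))], proj("top",W(75,157.5,z0+128))[0])
g=S.astype(int).sum(2)//3
print(g[150:200,355]);print(g[150:200,362]);print(g[150:200,370]);
for r in (190,205): print(g[r,330:400])
E
```

```text
t 39.8 pos [408.3 -63.  308.1] div [-126.7  158.9  308.1] yawY -83.6 F [1.2 0.8 0.1] w 68.7 gf 0.0 tilt 0.16
94 [array([364.8, 183.6]), array([352.4, 174.8]), array([389.5, 174. ])] [380.2 176. ]
96 [array([364.9, 182.6]), array([352.5, 173.9]), array([389.6, 173.1])] [380.3 175.9]
98 [array([364.9, 181.7]), array([352.6, 173. ]), array([389.7, 172.2])] [380.4 175.7]
100 [array([365. , 180.7]), array([352.6, 172.1]), array([389.8, 171.2])] [380.5 175.6]
[127 127 127 127 128 128 128 128 129 128 126 127 128 128 129 128 128 128
 127 127 126 122 119 112  95  70  49  38  35  35  34  35  35  35  34  35
  35  36  35  35  34  35  35  35  35  34  35  35  35  35]
[129 128 128 127 128 128 127 127 128 127 128 127 126 126 125 125 125 126
 125 122 119 118 118 118 118 119 118 117 109  90  66  44  36  35  36  35
  36  36  36  36  36  36  36  36  37  37  37  36  37  37]
[129 128 127 127 127 127 127 126 126 126 127 126 125 125 126 125 122 119
 117 117 116 117 117 117 117 118 116 108  85  56  42  38  37  37  37  37
  38  37  38  37  37  36  36  30  24  20  18  17  15  15]
[ 38  37  40  55  88 116 126 128 128 127 126 125 126 127 126 127 126 126
 127 126 122 102  63  39  35  34  35  35  35  35  35  35  36  37  38  37
  38  36  37  37  37  37  37  37  37  36  35  32  31  28  26  27  32  35
  38  50  84 117 126 127 126 125 125 126 126 127 127 127 127 126]
[124 124 124 123 125 130 135 137 133 128 127 126 126 127 127 128 129 128
 129 128 115  71  40  35  35  35  35  35  35  34  35  36  37  38  38  37
  36  37  33  21  10   9   8   8   8   8   8   7   7   7   8   9  13  26
  60 103 125 128 128 127 127 128 128 127 128 128 129 129 130 130]
```

```bash
python3 - <<'E'
from t import *
np.set_printoptions(linewidth=250)
A=cv2.imread("pics/S4.png").astype(int).sum(2)//3; B=cv2.imread("pics/S11.png").astype(int).sum(2)//3
print("S11 cols 364..392"); 
for r in range(186,226): print(r,B[r,364:393])
print("S4");
for r in range(192,226): print(r,A[r,364:393])
# predicted clip bottom outer corners & bar, z0=96 / 98.5
for z0 in(96,98.5): print(z0,[proj("side",W(75+dx,157.5-30,z0+z))[0] for dx,z in((-13,62),(13,62),(-13,94),(13,94))])
for s in(0,-2): print(s,[proj("side",W(75+dx,134.5,z+s))[0] for dx,z in((-9,135),(9,135),(-9,155),(9,155))])
E
```

```text
S11 cols 364..392
186 [ 38  37  37  37  37  37  38  37  37  37  37  38  37  37  37  37  37  37  37  37  37  41  69 113 126 126 127 128 127]
187 [ 38  37  37  37  37  36  37  36  37  37  37  37  38  37  38  37  37  37  36  37  38  43  72 113 125 126 127 128 128]
188 [ 37  37  37  38  38  37  38  38  37  37  37  37  37  37  37  37  36  37  37  37  37  44  75 114 124 125 127 128 128]
189 [ 37  37  37  37  37  37  37  37  37  38  37  37  37  36  36  34  32  34  36  37  38  46  77 115 126 127 127 127 127]
190 [ 38  37  38  36  37  37  37  37  37  37  37  36  35  32  31  28  26  27  32  35  38  50  84 117 126 127 126 125 125]
191 [ 37  37  37  37  37  37  36  37  36  36  34  32  28  26  26  23  22  23  25  30  35  55  94 121 126 126 126 125 126]
192 [ 37  37  38  38  37  36  36  34  32  30  28  26  23  22  21  21  22  20  21  23  29  57  99 122 127 127 127 127 128]
193 [ 38  38  37  38  37  35  30  27  25  24  23  22  21  21  21  21  20  17  16  15  25  58 102 123 127 128 128 128 128]
194 [ 37  37  38  37  37  34  24  20  20  23  22  21  21  19  19  16  13  11  11  10  24  62 107 124 127 1
[... 7488 characters left out ...]
21 120 114 101  78  50  27  20  20  20  24  26  25  22  18  17  19  21]
224 [ 87  94  94  89  84  94 106 111 119 121 122 122 122 121 118 110  91  60  32  21  20  21  23  23  24  23  17  17  19]
225 [ 90  92  92  89  91 108 119 122 124 124 124 124 124 124 122 121 115  97  66  39  23  20  22  22  22  22  20  23  20]
96 [array([373.4, 212.2]), array([383.7, 207.7]), array([374.8, 198.3]), array([385.4, 193.9])]
98.5 [array([373.5, 211.2]), array([383.9, 206.7]), array([374.9, 197.2]), array([385.5, 192.8])]
0 [array([371.7, 219.3]), array([378.7, 216.2]), array([372.5, 211. ]), array([379.6, 207.9])]
-2 [array([371.6, 220.1]), array([378.6, 217. ]), array([372.4, 211.8]), array([379.5, 208.7])]
```

Request:
{"op": "drive_tool", "data": {"targets": [[-0.6,0,0,0,0],[-0.6,0,0,0,0],[-0.6,0,0,0,0],[-0.6,0,0,0,0],[-0.6,0,0,0,0],[-0.6,0,0,0,0],[-0.6,0,0,0,0],[-0.6,0,0,0,0],[-0.6,0,0,0,0],[-0.6,0,0,0,0]]}}

```text
clock: 40.9
position: [410.5, -62.6, 306.9]
ee_rot: [0.998, 0.056, 0.0, -0.0]
contact_force: [0.1, 0.0, -0.1]
gripper_width: 68.4
grasp_force: 0.0
```

```bash
python3 - <<'E'
from t import *
S=arm.get_image("side"); cv2.imwrite("pics/S12.png",S)
A=cv2.imread("pics/S11.png",0);B=cv2.cvtColor(S,cv2.COLOR_BGR2GRAY)
f=lambda I,y0,y1,x0,x1:I[y0:y1,x0:x1].astype(np.float64)
for w in((165,215,345,395),(215,240,385,425)): print(cv2.phaseCorrelate(f(A,*w),f(B,*w)))
# subpixel vertical profiles, S12: case top edges, clip top/bottom; S8-type compare
g=B.astype(float)
def ed(c,r0,r1,lv):
    p=g[r0:r1,c]; i=np.argmax((p[:-1]-lv)*(p[1:]-lv)<=0); return r0+i+(p[i]-lv)/(p[i]-p[i+1]+1e-9)
print("left top edge",[round(ed(c,168,190,80),2) for c in range(354,363)])
print("right top edge",[round(ed(c,168,190,80),2) for c in range(366,384,2)])
print("base?",[(c,np.round(g[222:246,c]).astype(int)) for c in (362,366)])
# predictions for fit: corner heights, with camera bias unknown
for z in (96,98,100):
    a=proj("side",[W(45,139.5,z+128),W(45,175.5,z+128),W(105,139.5,z+128),W(45,139.5,z),W(45,175.5,z)]); print(z,a.round(1).tolist())
E
```

```text
((0.033462050715769465, 0.01249859178393109), 0.9851632983502426)
((-0.04132546253509162, 0.5150077349676909), 0.9994370963717306)
left top edge [np.float64(174.08), np.float64(174.68), np.float64(175.35), np.float64(176.04), np.float64(176.72), np.float64(177.44), np.float64(178.12), np.float64(178.76), np.float64(179.48)]
right top edge [np.float64(179.75), np.float64(178.96), np.float64(178.25), np.float64(177.45), np.float64(176.71), np.float64(175.92), np.float64(175.21), np.float64(174.39), np.float64(173.64)]
base? [(362, array([ 39,  38,  39,  39,  38,  38,  38,  39,  38,  38,  39,  51,  85,
       118, 130, 130, 131, 131, 130, 130, 131, 132, 133, 132])), (366, array([ 38,  38,  38,  37,  38,  38,  37,  38,  39,  51,  84, 117, 129,
       130, 130, 131, 131, 131, 132, 132, 131, 131, 130, 129]))]
96 [[364.9, 182.6], [352.5, 173.9], [389.6, 173.1], [360.3, 237.3], [349.1, 227.8]]
98 [[364.9, 181.7], [352.6, 173.0], [389.7, 172.2], [360.3, 236.5], [349.2, 227.0]]
100 [[365.0, 180.7], [352.6, 172.1], [389.8, 171.2], [360.4, 235.7], [349.2, 226.2]]
```

```bash
python3 - <<'E'
from t import *
g=cv2.imread("pics/S4.png",0).astype(float)
def ed(c,r0,r1,lv):
    p=g[r0:r1,c]; i=np.argmax((p[:-1]-lv)*(p[1:]-lv)<=0); return round(r0+i+(p[i]-lv)/(p[i]-p[i+1]+1e-9),2)
print([(c,ed(c,190,200,68)) for c in range(371,379)])
def eh(r,c0,c1,lv):
    p=g[r,c0:c1]; i=np.argmax((p[:-1]-lv)*(p[1:]-lv)<=0); return round(c0+i+(p[i]-lv)/(p[i]-p[i+1]+1e-9),2)
print("right edge",[(r,eh(r,376,384,66)) for r in (196,198,200)],"left",[(r,eh(r,366,374,36)) for r in(198,200,202)])
for n,p in {"tipR_out":(82,138.25,186),"tipL_out":(68,138.25,186),"tipR_in":(82,135.75,186),"tipL_in":(68,135.75,186),"R_in_z178":(84,134.5,178),"L_out_z178":(66,139.5,178)}.items():
    print(n,proj("side",W(*p))[0])
E
```

```text
[(371, np.float64(197.54)), (372, np.float64(196.74)), (373, np.float64(195.68)), (374, np.float64(195.17)), (375, np.float64(194.7)), (376, np.float64(194.46)), (377, np.float64(194.2)), (378, np.float64(194.16))]
right edge [(196, np.float64(379.3)), (198, np.float64(379.23)), (200, np.float64(379.02))] left [(198, np.float64(371.5)), (200, np.float64(370.74)), (202, np.float64(370.58))]
tipR_out [379. 194.]
tipL_out [373.3 196.3]
tipR_in [379.9 194.6]
tipL_in [374.2 197. ]
R_in_z178 [380.7 198.1]
L_out_z178 [371.8 199.9]
```

The tester doesn't creep, but it sits about 2 to 4 mm higher than home, so it isn't snapped in yet. I'll regrasp it where it hangs and press again, holding off the sideways drift.

Request:
{"op": "drive_tool", "data": {"targets": [[-0.6,20,0,0,0],[-0.6,65,0,0,0],[-0.6,110,0,0,0],[-0.6,155,0,0,0],[-0.6,190,0,0,0],[-0.6,200,0,0,0],[-0.6,200,0,20,0],[-0.6,200,0,60,0],[-0.6,200,0,90,0],[-0.6,200,0,105,0],[-0.6,200,0,110,0],[-0.6,200,0,110,0]]}}

```text
clock: 42.15
position: [609.0, -40.5, 196.7]
ee_rot: [0.998, 0.056, -0.0, 0.0]
contact_force: [-0.5, 0.0, -0.2]
gripper_width: 68.5
grasp_force: 0.0
```

Request:
{"op": "drive_tool", "data": {"targets": [[-0.3,0,0,0,0],[0,0,0,0,0],[0.3,0,0,0,0],[1,0,0,0,0],[1,0,0,0,0],[1,0,0,0,0]]}}

```text
clock: 42.75
position: [609.8, -39.9, 197.5]
ee_rot: [0.998, 0.056, 0.001, -0.0]
contact_force: [-0.2, 3.3, 2.6]
gripper_width: 34.8
grasp_force: 61.4
```

Request:
{"op": "drive_tool", "data": {"targets": [[1,-0.1,-0.5,1,0],[1,-0.3,-0.6,3,0],[1,-0.5,-0.6,5,0],[1,-0.5,-0.6,6,0],[1,-0.5,-0.6,6,0]]}}

```text
clock: 43.25
position: [609.8, -39.6, 192.7]
ee_rot: [0.998, 0.056, 0.002, 0.0]
contact_force: [-0.8, 4.1, 8.0]
gripper_width: 35.2
grasp_force: 62.4
```

Request:
{"op": "drive_tool", "data": {"targets": [[1,-0.2,0,1,0],[1,-0.3,0,2,0],[1,-0.3,0,3,0],[1,-0.3,0,3,0]]}}

```text
clock: 43.65
position: [609.9, -39.5, 190.7]
ee_rot: [0.998, 0.056, 0.002, 0.0]
contact_force: [-3.0, 5.3, 11.9]
gripper_width: 34.8
grasp_force: 62.8
```

Request:
{"op": "drive_tool", "data": {"targets": [[1,-0.4,-0.7,0,0],[1,-0.6,-1.2,0.5,0],[1,-0.6,-1.2,1,0],[1,-0.6,-1.2,1,0]]}}

```text
clock: 44.05
position: [609.6, -39.5, 189.5]
ee_rot: [0.998, 0.056, 0.003, 0.001]
contact_force: [1.5, 1.0, 9.5]
gripper_width: 35.0
grasp_force: 62.2
```

Request:
{"op": "drive_tool", "data": {"targets": [[1,-0.2,-0.2,0.7,0],[1,-0.3,-0.3,1.5,0],[1,-0.3,-0.3,1.5,0]]}}

```text
clock: 44.35
position: [609.7, -39.4, 188.3]
ee_rot: [0.998, 0.056, 0.003, 0.001]
contact_force: [0.2, 1.6, 10.5]
gripper_width: 35.2
grasp_force: 62.4
```

That is a clear snap: the load fell from 16.2 to 13.8 N while moving down. One more small press, then unload.

Request:
{"op": "drive_tool", "data": {"targets": [[1,-0.1,-0.2,1,0],[1,-0.2,-0.3,2,0],[1,-0.2,-0.3,2,0]]}}

```text
clock: 44.65
position: [609.7, -39.3, 186.9]
ee_rot: [0.998, 0.056, 0.004, 0.001]
contact_force: [0.5, 0.9, 12.4]
gripper_width: 34.8
grasp_force: 62.7
```

Request:
{"op": "drive_tool", "data": {"targets": [[1,0,0.2,-2,0],[1,0,0.5,-4,0],[1,0,0.8,-6,0],[1,0,0.8,-7,0],[1,0,0.8,-7,0]]}}

```text
clock: 45.15
position: [609.5, -39.7, 192.2]
ee_rot: [0.998, 0.056, 0.003, 0.001]
contact_force: [2.3, 0.3, 4.0]
gripper_width: 35.0
grasp_force: 61.8
```

Request:
{"op": "drive_tool", "data": {"targets": [[1,0.5,0.2,-1,0],[1,0.9,0.3,-2.3,0],[1,0.9,0.3,-2.3,0],[1,0.9,0.3,-2.3,0]]}}

```text
clock: 45.55
position: [609.0, -39.7, 192.9]
ee_rot: [0.998, 0.056, 0.001, 0.0]
contact_force: [4.7, -1.2, 3.4]
gripper_width: 35.0
grasp_force: 61.7
```

Request:
{"op": "drive_tool", "data": {"targets": [[0.2,0,0,0,0],[0,0,0,0,0],[-0.3,0,0,0,0],[-0.6,0,0,0,0],[-0.6,0,0,0,0],[-0.6,0,0,-5,0],[-0.6,0,0,-20,0],[-0.6,0,0,-50,0],[-0.6,0,0,-90,0],[-0.6,0,0,-110,0]]}}

```text
clock: 46.55
position: [609.1, -39.4, 306.9]
ee_rot: [0.998, 0.056, 0.003, 0.0]
contact_force: [0.2, 1.1, 0.1]
gripper_width: 68.4
grasp_force: 0.0
```

Request:
{"op": "drive_tool", "data": {"targets": [[-0.6,-20,0,0,0],[-0.6,-65,0,0,0],[-0.6,-110,0,0,0],[-0.6,-155,0,0,0],[-0.6,-190,0,0,0],[-0.6,-200,0,0,0],[-0.6,-200,0,0,0]]}}

```text
clock: 47.25
position: [408.5, -61.6, 303.7]
ee_rot: [0.998, 0.056, 0.001, -0.0]
contact_force: [0.6, -1.1, 0.2]
gripper_width: 68.3
grasp_force: 0.0
```

```bash
cat > m.py <<'E'
from t import *
def meas(g):
    def ed(c,r0,r1,lv):
        p=g[r0:r1,c]; i=np.argmax((p[:-1]-lv)*(p[1:]-lv)<=0); return r0+i+(p[i]-lv)/(p[i]-p[i+1]+1e-9)
    L=np.polyfit(range(354,362),[ed(c,168,192,80) for c in range(354,362)],1)
    Rr=np.polyfit(range(367,384,2),[ed(c,168,192,80) for c in range(367,384,2)],1)
    c=(Rr[1]-L[1])/(L[0]-Rr[0])
    b=[ed(x,226,244,85) for x in (362,366)]
    bar=[ed(x,222,232,75) for x in (384,388)] # bar lower edge
    up=[ed(x,210,230,75) for x in (386,390,394)]
    return "corner",round(c,2),round(np.polyval(L,c),2),"base",np.round(b,2),"barup",np.round(up,2)
E
python3 - <<'E'
from m import *
S=arm.get_image("side"); cv2.imwrite("pics/S13.png",S); T=arm.get_image("top"); cv2.imwrite("pics/T13.png",T)
for n in("S4","S12","S13"):
    g=cv2.imread(f"pics/{n}.png",0).astype(float); print(n,meas(g))
st()
g=cv2.imread("pics/S13.png",0).astype(int)
print(g[203:222,372:386])
E
```

```text
S4 ('corner', np.float64(358.6), np.float64(8957584427.33), 'base', array([225.7, 223.6]), 'barup', array([215.4, 218.4, 221.5]))
S12 ('corner', np.float64(363.74), np.float64(180.6), 'base', array([234. , 232.1]), 'barup', array([216.5, 219.5, 222.5]))
S13 ('corner', np.float64(363.12), np.float64(182.28), 'base', array([235.6, 233.5]), 'barup', array([216.7, 219.8, 222.8]))
t 47.35 pos [410.3 -61.3 303.1] div [-124.5  160.4  303.1] yawY -83.6 F [0.2 0.5 0.2] w 68.4 gf 0.0 tilt 0.07
[[  8   8   8   9   7   7   8   7   8   9  12  35  78 120]
 [  9   8   8   8   9   9   8   7   7   8  14  38  82 119]
 [  8   9   7   7   8   9   8   8   7   8  15  36  72 107]
 [  7   8   8   9   8   7   8   7   8   8  15  36  66 102]
 [  7   7   8   7   8   7   7   9   9  11  19  37  69 106]
 [  7   8   7   7   7   8   9  11  16  22  30  42  72 108]
 [  9   6   8   9  10  11  17  22  28  31  36  46  75 109]
 [  9   8   9  11  14  17  22  31  35  37  38  49  79 115]
 [  8   9  13  17  19  20  24  30  34  37  39  51  83 119]
 [  8   8  13  19  22  22  22  25  30  35  39  55  89 121]
 [  8   9  10  14  17  20  21  24  25  29  36  55  91 121]
 [  8   8   8  10  13  17  20  22  23  25  31  52  91 121]
 [  7   9  11  13  13  13  16  19  22  23  26  40  75 110]
 [  9  14  17  19  18  15  12  15  19  21  23  28  47  76]
 [ 12  18  20  21  22  19  18  16  15  18  21  23  27  41]
 [ 15  16  19  21  22  21  21  20  17  15  17  21  22  25]
 [ 25  21  18  18  20  21  22  22  20  14  14  20  20  21]
 [ 33  31  23  17  18  20  21  23  21  19  21  26  20  19]
 [ 37  36  32  25  18  18  19  21  22  22  26  31  25  17]]
```

```bash
python3 - <<'E'
from m import *
I={n:cv2.imread(f"pics/{n}.png",0).astype(float) for n in("T4","T11","T13","S4","S12","S13")}
def mid(p,r0):  # centroid of darkness
    w=np.clip(90-p,0,None); return round(float((w*(np.arange(len(p))+r0)).sum()/w.sum()),2)
for c in (394,398,402,406,410,414,418,422): print(c,[mid(I[n][165:192,c],165) for n in("T4","T11","T13")])
print("side bar centre by row")
for r in (224,227,230,233,236): 
    print(r,[mid(I[n][r,378:412],378) for n in("S4","S12","S13")])
print(proj("top",[W(75,40,150),W(75,110,150),W(75,110,147.5),W(73,110,150)]), proj("side",[W(75,60,152),W(75,60,151),W(74,60,152)]))
E
```

```text
394 [179.35, 179.5, 179.69]
398 [178.77, 178.9, 179.36]
402 [178.53, 178.65, 178.8]
406 [178.03, 178.38, 178.43]
410 [177.69, 177.7, 177.91]
414 [177.43, 177.54, 177.69]
418 [176.82, 177.03, 177.14]
422 [176.56, 176.69, 176.75]
side bar centre by row
224 [388.9, 386.43, 386.24]
227 [392.74, 391.39, 390.38]
230 [396.47, 395.25, 395.07]
233 [398.15, 397.64, 397.48]
236 [398.7, 398.01, 397.96]
[[429.3 175.5]
 [398.1 178.6]
 [397.9 178.7]
 [398.2 179.5]] [[402.8 231. ]
 [402.7 231.5]
 [402.4 231.2]]
```

The tester is now home: it dropped another 3.5 mm, to z0 of about 96. The hook may have turned back by about 0.5°, so I'll nudge the bar gently back to its stop from the side, low and well clear of the tester.

Request:
{"op": "drive_tool", "data": {"targets": [[1,10,15,10,0],[1,30,40,30,0],[1,60,65,50,0],[1,90,75,60,0],[1,120,75,60,0],[1,143,75,60,0],[1,150,75,70,0],[1,150,75,105,0],[1,150,75,140,0],[1,150,75,158,0],[1,150,75,165,0],[1,150,75,165,0]]}}

```text
clock: 48.55
position: [566.4, -119.4, 136.1]
ee_rot: [0.998, 0.056, -0.002, 0.0]
contact_force: [0.4, -0.1, -0.8]
gripper_width: -0.2
grasp_force: 0.0
```

```bash
python3 - <<'E'
from t import *
st()
E
```

```text
t 48.55 pos [ 566.4 -119.4  136.1] div [ 24.   85.  136.1] yawY -83.6 F [ 0.4 -0.1 -0.8] w -0.2 gf 0.0 tilt 0.18
```

Request:
{"op": "drive_tool", "data": {"targets": [[1,8,0,-2,0],[1,18,0,-2,0],[1,26,0,-2,0],[1,31,0,-2,0],[1,33,0,-2,0],[1,34.5,0,-2,0],[1,34.5,0,-2,0]]}}

```text
clock: 49.25
position: [600.9, -115.7, 139.8]
ee_rot: [0.998, 0.056, -0.0, 0.0]
contact_force: [-1.9, -2.0, 2.3]
gripper_width: -0.0
grasp_force: 0.7
```

Request:
{"op": "drive_tool", "data": {"targets": [[1,0.7,0,0,0],[1,1.5,0,0,0],[1,1.5,0,0,0]]}}

```text
clock: 49.55
position: [601.0, -115.7, 139.3]
ee_rot: [0.998, 0.055, -0.002, 0.0]
contact_force: [-4.4, -3.1, 2.6]
gripper_width: 0.6
grasp_force: 2.2
```

Request:
{"op": "drive_tool", "data": {"targets": [[1,1,0,0,0],[1,2.5,0,0,0],[1,2.5,0,0,0]]}}

```text
clock: 49.85
position: [601.2, -115.6, 138.7]
ee_rot: [0.998, 0.055, -0.005, -0.0]
contact_force: [-9.3, -3.2, 4.9]
gripper_width: -0.1
grasp_force: 4.3
```

Request:
{"op": "drive_tool", "data": {"targets": [[1,1,0,0,0],[1,2.5,0,0,0],[1,2.5,0,0,0]]}}

```text
clock: 50.15
position: [601.5, -115.6, 138.2]
ee_rot: [0.998, 0.055, -0.007, -0.0]
contact_force: [-11.9, -2.2, 5.2]
gripper_width: -0.0
grasp_force: 6.3
```

Request:
{"op": "drive_tool", "data": {"targets": [[1,1,0,0,0],[1,2,0,0,0],[1,2,0,0,0]]}}

```text
clock: 50.45
position: [601.8, -115.5, 137.8]
ee_rot: [0.998, 0.055, -0.009, -0.0]
contact_force: [-15.3, -3.6, 7.1]
gripper_width: 0.2
grasp_force: 7.8
```

Request:
{"op": "drive_tool", "data": {"targets": [[1,-5,0,0,0],[1,-18,0,0,0],[1,-36,0,0,0],[1,-42,0,-15,0],[1,-42,0,-60,0],[1,-42,0,-105,0],[1,-80,0,-140,0],[1,-125,0,-150,0],[1,-165,0,-150,0],[1,-180,0,-150,0],[1,-180,0,-150,0]]}}

```text
clock: 51.55
position: [429.8, -134.5, 291.3]
ee_rot: [0.998, 0.056, 0.002, -0.0]
contact_force: [1.3, -0.1, -0.0]
gripper_width: 0.1
grasp_force: 0.0
```

```bash
python3 - <<'E'
from m import *
st()
for n,m in(("side","S14"),("top","T14")): cv2.imwrite(f"pics/{m}.png",arm.get_image(n))
I={n:cv2.imread(f"pics/{n}.png",0).astype(float) for n in("T4","T13","T14","S13","S14")}
print(meas(I["S13"]),meas(I["S14"]))
def mid(p,r0):
    w=np.clip(90-p,0,None); return round(float((w*(np.arange(len(p))+r0)).sum()/w.sum()),2)
for c in (394,398,402,406,410,418): print(c,[mid(I[n][165:192,c],165) for n in("T4","T13","T14")])
# other things unmoved?
A=cv2.imread("pics/top0.png",0);B=I["T14"]
d=np.abs(A-B)
for k,(x,y) in {"jar":(257,158),"module":(321,158),"driver":(350,262),"blue":(198,243),"purple":(243,208)}.items(): print(k,d[y-15:y+15,x-15:x+15].mean())
E
```

```text
t 51.55 pos [ 429.8 -134.5  291.3] div [-113.4   85.4  291.3] yawY -83.6 F [ 1.3 -0.1 -0. ] w 0.1 gf 0.0 tilt 0.22
('corner', np.float64(363.12), np.float64(182.28), 'base', array([235.6, 233.5]), 'barup', array([216.7, 219.8, 222.8])) ('corner', np.float64(364.14), np.float64(181.31), 'base', array([234.9, 233.2]), 'barup', array([216.5, 219.6, 222.6]))
394 [179.35, 179.69, 179.47]
398 [178.77, 179.36, 179.01]
402 [178.53, 178.8, 178.64]
406 [178.03, 178.43, 178.31]
410 [177.69, 177.91, 177.69]
418 [176.82, 177.14, 176.98]
jar 1.5322222222222222
module 1.5577777777777777
driver 59.39111111111111
blue 1.6066666666666667
purple 1.5522222222222222
```

Request:
{"op": "drive_tool", "data": {"targets": [[1,-60,0,-20,0],[1,-60,0,-20,0],[1,-60,0,-20,0],[1,-60,0,-20,0],[1,-60,0,-20,0],[1,-60,0,-20,0]]}}

```text
clock: 52.25
position: [371.8, -141.1, 309.1]
ee_rot: [0.998, 0.056, -0.001, -0.0]
contact_force: [-0.1, -0.1, -0.7]
gripper_width: 0.0
grasp_force: 0.0
```

```bash
python3 - <<'E'
from m import *
S=arm.get_image("side");T=arm.get_image("top"); cv2.imwrite("pics/S15.png",S);cv2.imwrite("pics/T15.png",T)
I={n:cv2.imread(f"pics/{n}.png",0).astype(float) for n in("S12","S13","S14","S15")}
for n in I: print(n,meas(I[n]))
# vertical edges of case: left silhouette, right silhouette, front corner not visible
def eh(g,r,c0,c1,lv):
    p=g[r,c0:c1]; i=np.argmax((p[:-1]-lv)*(p[1:]-lv)<=0); return round(c0+i+(p[i]-lv)/(p[i]-p[i+1]+1e-9),2)
for r in (185,195,205,215): print(r,[(eh(I[n],r,342,362,80),eh(I[n],r,378,396,80)) for n in I])
def edc(g,c,r0,r1,lv):
    p=g[r0:r1,c]; i=np.argmax((p[:-1]-lv)*(p[1:]-lv)<=0); return round(r0+i+(p[i]-lv)/(p[i]-p[i+1]+1e-9),2)
for c in (379,380,381,382): print("clip bottom",c,[edc(I[n],c,203,214,20) for n in I])
for c in (375,376,377): print("dip",c,[(211+np.argmin(I[n][211:218,c]),I[n][206:219,c].astype(int).tolist()) for n in("S12","S13","S15")])
g0=cv2.imread("pics/top0.png",0).astype(float);g1=cv2.cvtColor(T,cv2.COLOR_BGR2GRAY).astype(float)
print("driver diff",np.abs(g0-g1)[240:285,328:368].mean())
E
```

```text
S12 ('corner', np.float64(363.74), np.float64(180.6), 'base', array([234. , 232.1]), 'barup', array([216.5, 219.5, 222.5]))
S13 ('corner', np.float64(363.12), np.float64(182.28), 'base', array([235.6, 233.5]), 'barup', array([216.7, 219.8, 222.8]))
S14 ('corner', np.float64(364.14), np.float64(181.31), 'base', array([234.9, 233.2]), 'barup', array([216.5, 219.6, 222.6]))
S15 ('corner', np.float64(364.16), np.float64(181.33), 'base', array([235. , 233.5]), 'barup', array([216.5, 219.5, 222.6]))
185 [(np.float64(351.77), np.float64(386.32)), (np.float64(351.24), np.float64(385.77)), (np.float64(351.9), np.float64(386.25)), (np.float64(351.86), np.float64(386.3))]
195 [(np.float64(351.28), np.float64(385.26)), (np.float64(350.82), np.float64(384.81)), (np.float64(351.03), np.float64(385.02)), (np.float64(351.0), np.float64(385.07))]
205 [(np.float64(350.82), np.float64(384.45)), (np.float64(350.39), np.float64(384.23)), (np.float64(350.16), np.float64(384.06)), (np.float64(350.11), np.float64(384.09))]
215 [(np.float64(348.11), np.float64(384.42)), (np.float64(348.33), np.float64(384.14
[... 455 characters left out ...]
at64(206.6), np.float64(207.0)]
dip 375 [(np.int64(214), [8, 8, 10, 13, 19, 21, 20, 14, 10, 13, 18, 21, 21]), (np.int64(214), [9, 7, 7, 9, 11, 17, 19, 14, 10, 13, 19, 21, 21]), (np.int64(214), [7, 8, 7, 9, 12, 17, 18, 15, 10, 14, 19, 22, 20])]
dip 376 [(np.int64(214), [7, 8, 9, 14, 20, 21, 22, 17, 13, 13, 18, 20, 21]), (np.int64(214), [8, 8, 7, 10, 14, 19, 22, 17, 13, 13, 18, 22, 22]), (np.int64(215), [6, 7, 8, 10, 13, 19, 21, 18, 14, 12, 18, 20, 21])]
dip 377 [(np.int64(215), [7, 9, 10, 16, 21, 22, 22, 19, 16, 13, 17, 19, 21]), (np.int64(215), [7, 7, 8, 11, 17, 20, 22, 20, 17, 13, 15, 19, 21]), (np.int64(215), [7, 8, 8, 9, 17, 21, 22, 20, 16, 14, 16, 21, 23])]
driver diff 1.1511111111111112
```

```bash
python3 -c "
from bench import arm
print(arm.job_done())"
```

```text
the job is handed in; nothing more can be done
None
```

I handed the job in at about 52 s: the hook is out against its stop and the tester hangs on it by its clip, snapped home by force and camera, leaning roughly 2–3° after a final nudge of the hook. The other things on the bench look unmoved, and the highest push I measured was about 20 N.

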